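# Load and tamp a gravity tube magazine

## Task

Push the three brass bushings along the loading trough and over the crest so that they slide down the chute of the gravity magazine and lie there end to end. Then push the top bushing's end down along the chute until the whole column, with its sticky follower, comes up firm against the hidden stop: keep up a firm push of about 15 N for a moment, never above 40 N on a bushing. Last, slide the red gate fully shut across the trough, leave the hand tools on the bench where they are, and let go of everything.

Things in the scene. Friction and masses are not known exactly. Their poses are not given: they have to be found in the camera images.
- magazine: The fixed gravity magazine. Origin on the bench directly under the crest (where trough meets chute); z up, y along the loading direction from the trough towards the chute, x across. The grey-aluminium level trough runs from y = -215 mm (open end) to the crest at y = 0; its floor is 165 mm above the bench, 38 mm wide between two 6 mm thick rails that stand 12 mm above the floor. Base plate 110 x 360 mm, 12 mm thick.
- chute: The magazine's straight chute, 45 degrees below level. Origin at the crest (trough floor level, mid-width); y points down along it, z square out of its floor (z = 0), x across. 38 mm wide; rails 12 mm high down to y = 80 mm, then a closed tube 42 mm high inside to y = 178 mm. Its clear cover flares open towards the crest from y = 97 to 71 mm (there 58 mm above the floor). Bushings slide down by their own weight.
- follower: Black plate 6 mm thick in the tube, on whose upper face (y = 0 of its frame, same axes as the chute) the column lands. It slides stiffly down the chute: about 6 N moves it slowly (plus 60 N per m/s), it stays where it is left. It stops hard on a hidden stop 5 to 12 mm further down than where it starts; where that is cannot be seen or read, only felt. It does not spring back.
- gate_tab (a point): Centre of the outer face of the upright tab of the red gate, 26 mm wide (magazine y) and 34 mm high; this point is 195.5 mm above the bench, 7 mm before the crest. Tab 6 mm thick; 56 mm inwards of this point lies the far edge of the gate's 6 mm thick, 24 mm high blade, which passes over the rails. The grey bracket under the tab tops out 177 mm above the bench.
- gate (a joint): Travel of the gate in m: 0 drawn fully out (to the magazine's +x side), 0.075 fully shut (blade across the trough, centred). It slides towards the magazine's -x, drags at about 1.5 N and stays where it is left; hard stops at both ends.
- bushing1_center (a point): Centre of brass bushing 1 of three alike: cylinder 34 mm diameter, 44 mm long, about 90 g, dark bore on its end faces. It starts lying in the trough; its axis is its own y, pointing along the trough.
- bushing2_center (a point): Centre of brass bushing 2 of three alike: cylinder 34 mm diameter, 44 mm long, about 90 g, dark bore on its end faces. It starts lying in the trough; its axis is its own y, pointing along the trough.
- bushing3_center (a point): Centre of brass bushing 3 of three alike: cylinder 34 mm diameter, 44 mm long, about 90 g, dark bore on its end faces. It starts lying in the trough; its axis is its own y, pointing along the trough.
- flush_set1: The first of two chrome flush sets standing on the bench, origin at its foot; foot 38 mm diameter, stem 16 mm, 48 mm high. Bystander: leave alone.
- flush_set2: The second of two chrome flush sets standing on the bench, origin at its foot; foot 38 mm diameter, stem 16 mm, 48 mm high. Bystander: leave alone.
- drill_stop: Small ridged aluminium drill stop standing on the bench, 25 mm diameter, 22 mm high, origin at its underside. Bystander: leave alone.
- deburring_tool: Red-handled deburring tool lying on the bench, 150 mm long along its x, handle to -x, origin on its underside. Bystander: leave alone.
There are look-alikes about, which are no part of the job. What is shaped like the part that bears bushing2_center but purple or turquoise is not meant.

How it is judged:
On the way, in this order (a step that is already met when the one before it is completed fails the run):
1. all three bushings lie in the chute, below the crest (y of bushing1_center in the frame of chute between 0.022 and 0.15 m and x of bushing1_center in the frame of chute between -0.005 and 0.005 m and z of bushing1_center in the frame of chute between 0.012 and 0.022 m and y of bushing2_center in the frame of chute between 0.022 and 0.15 m and x of bushing2_center in the frame of chute between -0.005 and 0.005 m and z of bushing2_center in the frame of chute between 0.012 and 0.022 m and y of bushing3_center in the frame of chute between 0.022 and 0.15 m and x of bushing3_center in the frame of chute between -0.005 and 0.005 m and z of bushing3_center in the frame of chute between 0.012 and 0.022 m), for 0.2 s.
2. the column, end to end in the chute, is pressed on the follower with more than 10 N (which only the hidden stop can bear) (all of step 1 and distance between bushing1_center and bushing2_center below 0.092 m and distance between each of bushing1_center, bushing2_center and bushing3_center below 0.092 m and contact force between follower and anything else above 10 N), for 0.2 s.
3. the gate is shut (value of joint gate above 0.07 m), for 0.1 s.
At the end, for the whole second after the job is handed in: All three bushings at rest on the chute floor, centres 34 to 150 mm below the crest, within 5 mm of the centre line, no two centres over 92 mm apart; gate within 5 mm of shut. Before shutting, the column pressed on the follower with over 10 N for 0.2 s (y of bushing1_center in the frame of chute between 0.034 and 0.15 m and x of bushing1_center in the frame of chute between -0.005 and 0.005 m and z of bushing1_center in the frame of chute between 0.012 and 0.022 m and y of bushing2_center in the frame of chute between 0.034 and 0.15 m and x of bushing2_center in the frame of chute between -0.005 and 0.005 m and z of bushing2_center in the frame of chute between 0.012 and 0.022 m and y of bushing3_center in the frame of chute between 0.034 and 0.15 m and x of bushing3_center in the frame of chute between -0.005 and 0.005 m and z of bushing3_center in the frame of chute between 0.012 and 0.022 m and distance between bushing1_center and bushing2_center below 0.092 m and distance between each of bushing1_center, bushing2_center and bushing3_center below 0.092 m and value of joint gate above 0.07 m and linear speed of each of bushing1, bushing2, bushing3 below 0.02 m/s); the robot touches nothing.
It fails at once if a bushing pushed by the fingers with more than 40 N (contact force between the fingers and bushing1 above 40 N or contact force between the fingers and bushing2 above 40 N or contact force between the fingers and bushing3 above 40 N).
It fails at once if a bystander (flush set, drill stop, deburring tool) moved by more than 20 mm (distance of any of flush_set1, flush_set2, drill_stop, deburring_tool from where it was at the start of the episode above 0.02 m).
It also fails if it takes over 64 s, if anything falls off the work surface, if the arm or the gripper's body presses on something with over 40 N, if the wrist force passes 120 N, or if a joint passes its speed limit or range.

## Robot

A 6-joint arm with a two-finger parallel gripper is mounted at the origin on the work surface. World frame = base frame: x ahead of the robot, y to its left, z up, the work surface at z = 0. Lengths are in m, angles in rad, forces in N, time in s.
With the tool pointing down it reaches from about 0.35 to 0.925 m from the base axis. Payload 6.4 kg.
Tool frame: the origin (TCP) lies between the finger pads; the fingertips stand 19 mm ahead of it and the grasp point (between the pads) is the TCP; z points along the fingers, y is the direction in which the jaws open and shut (so a half turn about z gives the same grasp; the last joint's range is limited). The gripper opens to 85 mm and grips with 20 to 120 N. Pads are 22 mm wide; open, the fingers measure 114 mm over their backs; the gripper's body (76 mm by 85 mm) begins 54 mm behind the grasp point. The pads swing forward as they close: fully open they stand 13 mm farther back than shut.
Start: joints at [-0.174, 0.245, 1.558, -0, 1.339, -0.174], TCP at [0.65, 0, 0.25] pointing down, gripper open.
Joint ranges: [-3.13, 3.13], [-1.02, 2.26], [0.13, 2.54], [-0.95, 4.09], [0.21, 2.88], [-2.74, 2.74]. Speed limits (rad/s): [2.57, 2.57, 3.14, 3.14, 3.14, 3.14].

## Interface

Orientations are given as a unit quaternion [w, x, y, z].
In Python, from bench import robot gives the robot as it stands. The module is installed in compiled form; this text tells all that it offers.
- The arm moves only by the tool play_rows, never from a script. Its argument "targets" is one flat list of numbers, 6 for each row, row after row: the shift along the world's x, y, z in mm, then the turn, a rotation vector about the world's x, y, z in degrees. A call has exactly 5 rows; each row shifts and turns the commanded pose from where the row before left it; what a row does not reach is not made up. A row lasts 1/8 s, in which the tool goes at most 62.5 mm and 10.7 degrees, less where a joint would pass 70% of its speed; a pose out of reach is approached as far as the arm can. A call is refused whole if a number of a shift passes 62.5 or a number of a turn 10.7, either way. A call with a gripper value outside its range is refused whole. "grip" is the opening, from -1 (shut) to 1 (fully open), set as the call begins (left out, the last holds). The fingers move at their own pace and stop on an object; the grip force is fixed at half the most. Time passes only in rows, so rows that do not move let the fingers close, or fill a call up. It gives the time, the measured TCP pose, the force and the opening at its end, in the units of the state.
- robot.state(): the state, without advancing time (a new reading comes with each control period).
- robot.camera(name): name is "scene" or "side" or "wrist"; returns a dict with "image" (400x640x3 uint8, red, green, blue), "vfov" (degrees; the focal length in pixels is half the picture's height over the tangent of half this angle, whatever the lens; pixels are square), "cx", "cy" (the principal point, pixels), "distortion" ([k1, k2, p1, p2, k3] as OpenCV has them; the pictures are not rectified), "rvec" (rotation vector, rad) and "tvec" (3), from world to camera coordinates, as OpenCV has them. Camera axes: x right, y down, z forward; pixel columns grow to the right and rows downward; lengths in m; the calibration is good to about 2 mm. A picture is of the moment at which its call begins. There is no depth.
- robot.job_done(): hands the job in, once; it reports no verdict.
Trained networks look in the newest picture that a camera, given by its name, has taken for a name from the list of things; names that differ only in an ending like _2 or _b are one class to them, and where a whole thing is asked for, a point or a joint stands for the part that bears it (a point fixed in the world has none). Each returns a list of dicts, best first, with "score" (0 to 1); they miss things now and then, are a little off and sometimes report something else, mostly with a low value. They report only what shows in the picture. A call takes as long as a camera call. They do not tell look-alikes from the thing itself.
- robot.look_for(camera, target): "point" ([x, y, z] in m, in the coordinates of the camera as it stood for that picture, good to about 4 mm: the middle of the surface that is visible of it).
- robot.trace(camera, target): "pixels" (400x640 bool, what is visible of it).
The state is a dict: "clock": time; "joints": joint angles; "joint_vel": joint speeds; "joint_efforts": joint torques, N m; "tcp_pos": TCP position; "eef_rot": TCP orientation; "force": force on the tool from outside, world axes, zero at the start; "torque": the same for the moment, N m; "width": opening from 0.0 (shut) to 1.0 (fully open).
Only numpy, scipy, OpenCV 4.12 (cv2) and the standard library are available. Lean on these libraries where they do the work, as an engineer would, in place of code of your own. Each camera call takes 0.05 s, during which the arm holds its last target.

## Working session

There is one attempt and no reset: what is moved stays moved. The work goes in short steps, Python scripts to look and compute and a tool call to move; the robot and the scene stay as the last step left them, time stands still between calls to the robot, and variables do not carry over. Pictures are saved under pics/ and viewed, and the job is handed in when it is done.

Besides the shell and the picture viewer there is one more tool, called as name(argument=value, ...) on one line, values as JSON. play_rows: Moves the arm, as the interface text tells. Its arguments: {"type":"object","properties":{"targets":{"type":"array"},"grip":{"type":"number"}},"required":["targets"]}

```bash
mkdir -p pics; cat > h.py <<'E'
import numpy as np, cv2
from bench import robot
from scipy.spatial.transform import Rotation as R
def cam(n,fn=None):
    c=robot.camera(n)
    if fn: cv2.imwrite('pics/'+fn,cv2.cvtColor(c['image'],cv2.COLOR_RGB2BGR))
    return c
def K(c):
    f=200/np.tan(np.radians(c['vfov'])/2)
    return np.array([[f,0,c['cx']],[0,f,c['cy']],[0,0,1.]])
def c2w(c,p):
    r=cv2.Rodrigues(np.array(c['rvec'],float))[0]
    return r.T@(np.array(p)-np.array(c['tvec']))
def proj(c,P):
    return cv2.projectPoints(np.array(P,float).reshape(-1,3),np.array(c['rvec'],float),np.array(c['tvec'],float),K(c),np.array(c['distortion'],float))[0].reshape(-1,2)
def ray(c,uv):
    n=cv2.undistortPoints(np.array(uv,float).reshape(1,1,2),K(c),np.array(c['distortion'],float)).ravel()
    r=cv2.Rodrigues(np.array(c['rvec'],float))[0]
    o=-r.T@np.array(c['tvec']).ravel(); d=r.T@np.array([n[0],n[1],1.]); return o,d/np.linalg.norm(d)
def onz(c,uv,z):
    o,d=ray(c,uv); return o+d*(z-o[2])/d[2]
E
python3 - <<'E'
from h import *
np.set_printoptions(precision=4,suppress=True)
for n in ['scene','side','wrist']:
    c=cam(n,n+'0.png')
    print(n,c['vfov'],c2w(c,[0,0,0]),c2w(c,[0,0,1])-c2w(c,[0,0,0]))
    for t in ['magazine','chute','follower','gate_tab','bushing1_center','flush_set1','drill_stop','deburring_tool']:
        try:
            for d in robot.look_for(n,t): print(' ',t,round(d['score'],2),c2w(c,d['point']),proj(c,c2w(c,d['point'])))
        except Exception as e: print(t,e)
print(robot.state())
E
```

```text
scene 52.38090547871644 [ 0.986  -0.3568  0.9666] [-0.428   0.3404 -0.8372]
  magazine 0.95 [ 0.5795 -0.0728  0.0358] [[305.419  237.8411]]
  chute 0.58 [0.5452 0.0508 0.1176] [[334.532  186.5835]]
  chute 0.51 [0.4815 0.2839 0.0124] [[378.5202 153.8862]]
  follower 0.48 [ 0.5643 -0.059   0.1935] [[304.2365 197.3865]]
  gate_tab 0.5 [ 0.6382 -0.0188  0.1961] [[338.6578 208.7528]]
  bushing1_center 0.77 [ 0.5604 -0.0557  0.1952] [[304.2998 195.12  ]]
  bushing1_center 0.29 [ 0.6401 -0.0192  0.194 ] [[339.0407 209.9078]]
  flush_set1 0.55 [0.6211 0.2833 0.0123] [[411.5541 183.0624]]
  drill_stop 0.68 [ 0.4606 -0.3201  0.0196] [[200.6612 262.3095]]
  deburring_tool 0.72 [ 0.5922 -0.3864  0.0185] [[204.6124 318.1127]]
side 51.92928620842907 [ 0.49   -0.8561  0.6078] [ 0.0796  0.8601 -0.5038]
  chute 0.55 [0.5183 0.0829 0.124 ] [[293.339  173.9963]]
  gate_tab 0.53 [ 0.6324 -0.0145  0.1892] [[343.7944 164.7863]]
  bushing1_center 0.61 [ 0.5489 -0.0697  0.1957] [[309.7737 175.7564]]
  flush_set1 0.53 [0.4782 0.2819 0.0115] [[278.7251 177.8517]]
  drill_stop 0.75 [ 0.4621 -0.3258  0.0177] [
[... 245 characters left out ...]
 0.0639 0.1253] [[202.5397 131.628 ]]
  chute 0.27 [ 0.6299 -0.0076  0.1975] [[295.9075 242.022 ]]
  gate_tab 0.68 [ 0.6372 -0.0082  0.2001] [[305.9186 244.4874]]
  bushing1_center 0.78 [ 0.5509 -0.0323  0.1949] [[192.9633 269.6244]]
{'clock': 1.35, 'joints': array([-0.1741,  0.2451,  1.5578, -0.    ,  1.3387, -0.1741]), 'joint_vel': array([-0.001 , -0.0004,  0.0004, -0.0016, -0.0013,  0.0012]), 'joint_efforts': array([ -0.0002, -42.9516, -32.6417,  -0.0002,   0.0006,  -0.    ]), 'tcp_pos': array([0.65  , 0.    , 0.2503]), 'eef_rot': array([0.    , 0.7071, 0.7071, 0.    ]), 'force': array([ 0.5033,  0.6276, -0.223 ]), 'torque': array([ 0.0056,  0.0066, -0.041 ]), 'width': 0.9994923617558951}
```

View pics/scene0.png

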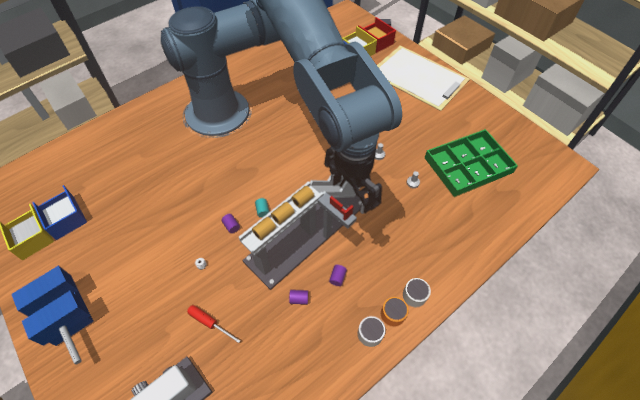

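View pics/side0.png

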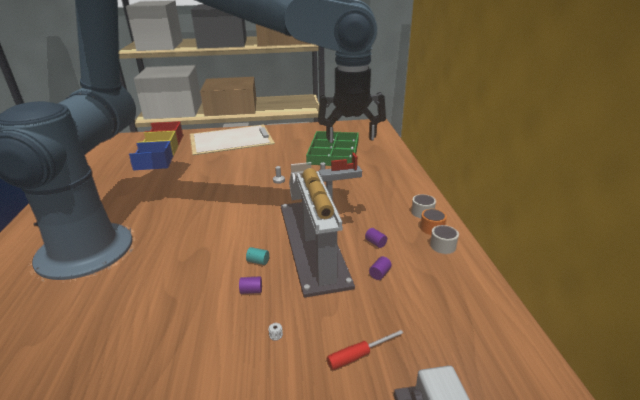

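View pics/wrist0.png

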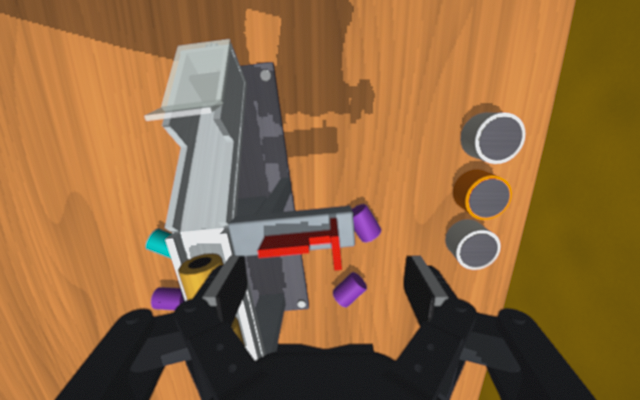

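```bash
python3 - <<'E'
import cv2
a=cv2.imread('pics/scene0.png')[165:300,215:375]; cv2.imwrite('pics/s0z.png',cv2.resize(a,None,fx=4.4,fy=4.4,interpolation=cv2.INTER_CUBIC))
a=cv2.imread('pics/side0.png')[145:300,250:390]; cv2.imwrite('pics/d0z.png',cv2.resize(a,None,fx=3.8,fy=3.8,interpolation=cv2.INTER_CUBIC))
E
```

```text
(no output)
```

View pics/s0z.png

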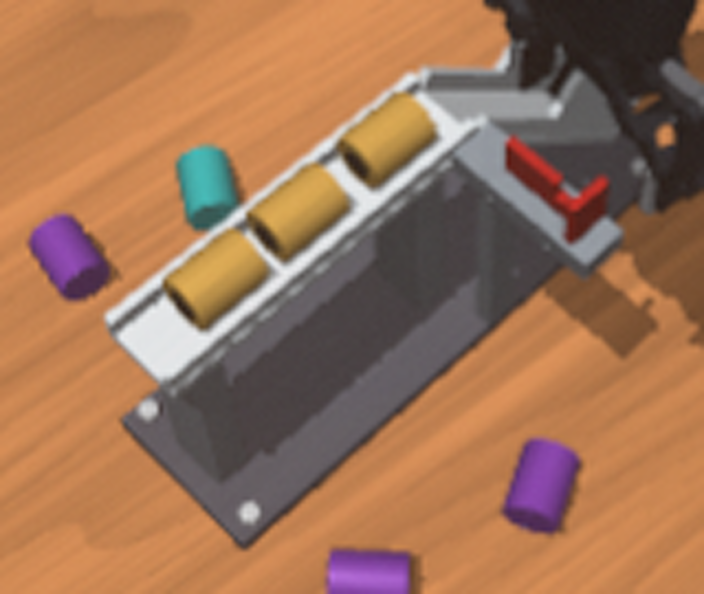

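View pics/d0z.png

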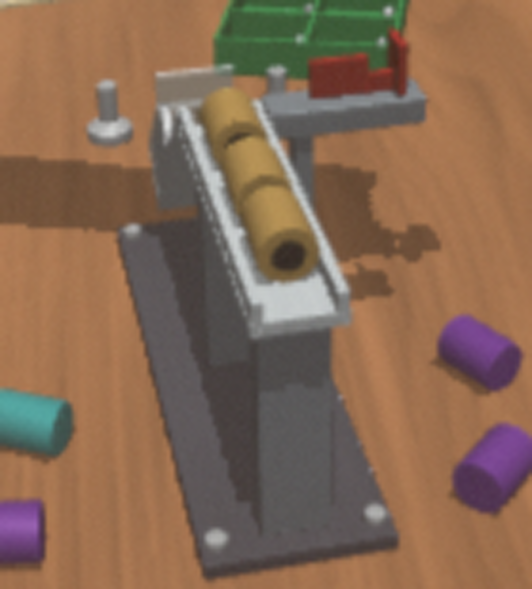

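```bash
cat > fit.py <<'E'
from h import *
from scipy.optimize import least_squares
np.set_printoptions(precision=4,suppress=True)
cs=cam('scene','scene1.png'); cd=cam('side','side1.png')
S=lambda u,v:(215+u/4.4,165+v/4.4)
D=lambda u,v:(250+u/3.8,145+v/3.8)
# (cam,px,local, base-y flag)
ob=[(cs,S(105,318),(-25,-215,177),0),(cs,S(172,382),(25,-215,177),0),(cs,S(123,420),(-55,0,12),1),(cs,S(243,546),(55,0,10),1),
(cd,D(248,308),(-25,-215,177),0),(cd,D(350,292),(25,-215,177),0),(cd,D(203,566),(-55,0,12),1),(cd,D(396,536),(55,0,12),1),(cd,D(119,232),(-55,360,12),1),
(cs,S(415,75),(-25,0,177),0),(cs,S(485,122),(25,0,177),0)]
def w(p,L): 
    c,s=np.cos(p[2]),np.sin(p[2]); L=np.array(L)/1000
    return np.array([p[0]+c*L[0]-s*L[1],p[1]+s*L[0]+c*L[1],L[2]])
def res(p):
    r=[]
    for c,px,L,f in ob:
        L=np.array(L,float)
        if f: L[1]+=p[3]*1000
        r+=list(proj(c,w(p,L))[0]-px)
    return np.array(r)
s=least_squares(res,[.56,.03,.0,-.215],loss='soft_l1'); p=s.x
if __name__=='__main__':
    print(p,np.degrees(p[2])); print(res(p).reshape(-1,2))
    np.save('p.npy',p)
    for c,n in ((cs,'scene1'),(cd,'side1')):
        im=cv2.imread(f'pics/{n}.png'); im=cv2.resize(im,None,fx=4,fy=4,interpolation=cv2.INTER_CUBIC)
        def line(a,b,col=(0,255,0)):
            q=proj(c,[w(p,a),w(p,b)])*4+1.5; cv2.line(im,tuple(map(int,q[0])),tuple(map(int,q[1])),col,1)
        for x in (-25,-19,19,25): line((x,-215,177),(x,0,177))
        line((-19,0,165),(19,0,165),(255,0,0)); line((-25,-215,177),(25,-215,177))
        k=.7071
        for x in (-19,19): line((x,0,165),(x,178*k,165-178*k),(255,0,0))
        b=p[3]*1000
        for a,e in (((-55,b),(55,b)),((-55,b+360),(55,b+360)),((-55,b),(-55,b+360)),((55,b),(55,b+360))): line((*a,12),(*e,12))
        u=proj(c,w(p,(0,-60,150)))[0]*4; x0,y0=int(u[0]-390),int(u[1]-290)
        cv2.imwrite(f'pics/{n}o.png',im[max(y0,0):y0+590,max(x0,0):x0+790])
    for n,c in (('scene',cs),('side',cd)):
        for t in ('gate_tab','bushing1_center'):
            for d in robot.look_for(n,t):
                W=c2w(c,d['point']); q=np.array([[np.cos(p[2]),np.sin(p[2])],[-np.sin(p[2]),np.cos(p[2])]])@(W[:2]-p[:2]); print(n,t,q,W[2],d['score'])
E
python3 fit.py
```

```text
[ 0.5505 -0.0124  0.0957 -0.2164] 5.485652960103007
[[-0.3419 -0.7981]
 [-1.1723 -0.6406]
 [-1.4273 -0.6785]
 [-0.7627  0.1699]
 [ 1.0661 -1.7776]
 [ 0.3903 -1.0437]
 [ 0.3904 -0.3783]
 [ 1.6459 -0.8072]
 [ 0.1723 -2.3653]
 [-0.1961 -0.9349]
 [-1.4144  0.7107]]
scene gate_tab [ 0.0852 -0.015 ] 0.19533369233999698 0.53
scene bushing1_center [ 0.0078 -0.0487] 0.19335870079987677 0.77
side gate_tab [-0.046   0.2981] 0.006703069423130145 0.56
side gate_tab [ 0.081  -0.0121] 0.19036988413831518 0.53
side bushing1_center [-0.0074 -0.0527] 0.19496028394111994 0.62
```

View pics/scene1o.png

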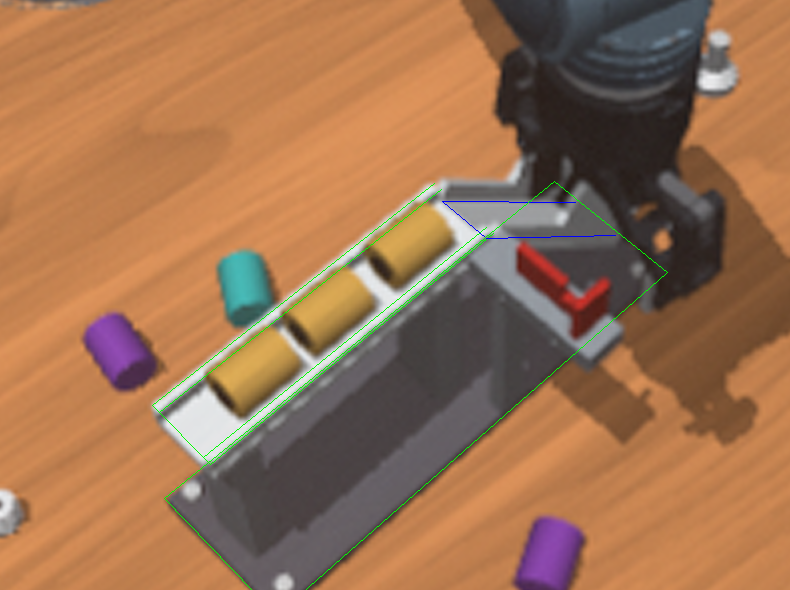

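View pics/side1o.png

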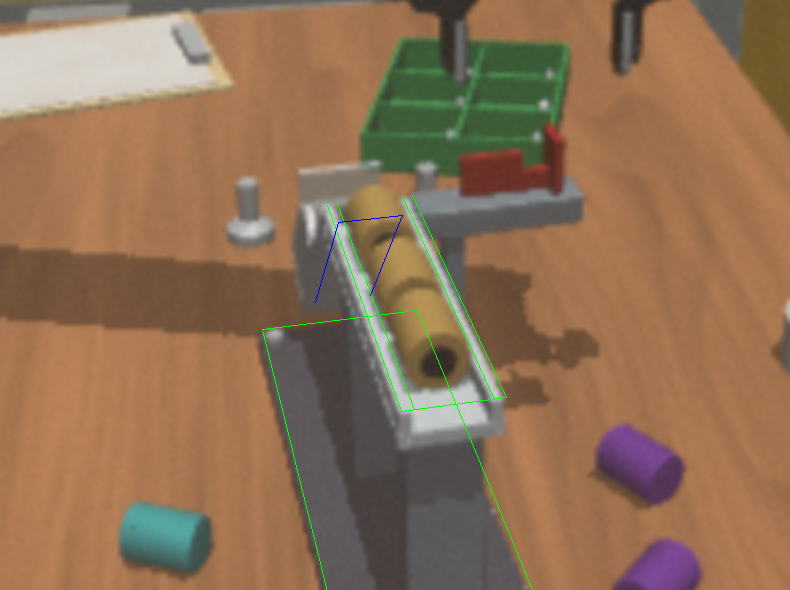

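play_rows(targets=[-15,-53,10,0,0,5.5,-15,-53,0,8.3,0.8,0,-15,-53,0,8.3,0.8,0,-15,-53,0,8.3,0.8,0,-15,-52,-12,0,0,0], grip=-1)

```text
clock: 2.28
tcp_pos: [0.5742, -0.2676, 0.2482]
eef_rot: [-0.16, 0.657, 0.722, 0.146]
force: [0.7, 0.6, 0.5]
width: -0.001
```

```bash
python3 - <<'E'
from h import *
np.set_printoptions(precision=4,suppress=True)
s=robot.state(); print(s['clock'],s['tcp_pos'],R.from_quat(np.roll(s['eef_rot'],-1)).as_matrix()[:,2],s['force'],s['width'])
for n in ['scene','side','wrist']: c=cam(n,n+'2.png')
a=[cv2.imread(f'pics/{n}2.png') for n in ('scene','side','wrist')]
b=[a[0][140:340,130:390],a[1][100:300,200:460],]
cv2.imwrite('pics/m2.png',np.hstack([cv2.resize(x,(400,308)) for x in b]))
E
```

```text
2.275 [ 0.5742 -0.2676  0.2482] [-0.0388  0.4211 -0.9062] [0.6594 0.5526 0.4721] -0.0011531859600445171
```

View pics/m2.png

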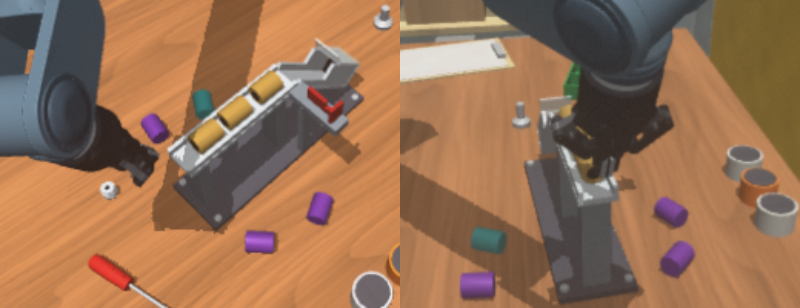

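View pics/wrist2.png

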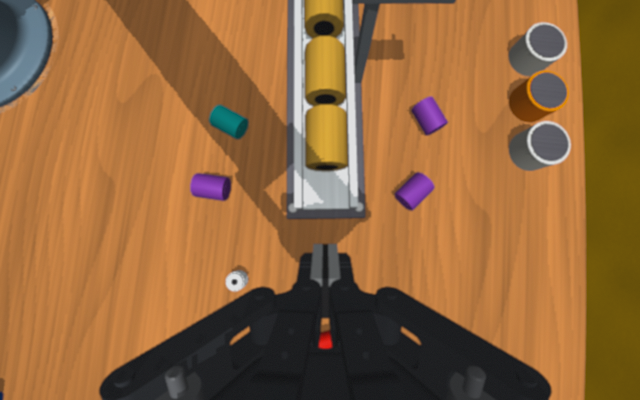

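play_rows(targets=[0,0,0,-10,-1,0,0,0,0,-0.25,2.6,-9.7,0,0,0,-0.25,2.6,-9.7,0,0,0,-0.25,2.6,-9.7,0,0,0,-0.25,2.6,-9.7])

```text
clock: 3.05
tcp_pos: [0.5757, -0.2622, 0.2489]
eef_rot: [-0.121, 0.879, 0.459, 0.049]
force: [-0.6, 0.1, -0.6]
width: -0.001
```

play_rows(targets=[0,0,0,-0.25,2.6,-9.7,0,0,-12,-0.25,2.6,-9.7,0,0,-12,-0.25,2.6,-9.7,0,0,-12,-0.25,2.6,-9.7,0,0,-11,-0.25,2.6,-9.7])

```text
clock: 3.68
tcp_pos: [0.5757, -0.2623, 0.2014]
eef_rot: [-0.131, 0.99, 0.042, -0.008]
force: [-0.2, 0.1, -0.4]
width: -0.003
```

```bash
cat > st.py <<'E'
from h import *
import sys
np.set_printoptions(precision=4,suppress=True)
p=np.load('p.npy')
def loc(W):
    c,s=np.cos(p[2]),np.sin(p[2]); d=np.array(W)-[p[0],p[1],0]; return np.array([c*d[0]+s*d[1],-s*d[0]+c*d[1],d[2]])*1000
def st():
    s=robot.state(); m=R.from_quat(np.roll(s['eef_rot'],-1)).as_matrix()
    F=loc(np.array(s['force'])+[p[0],p[1],0])/1000
    print('t',s['clock'],'tcp loc',loc(s['tcp_pos']),'tip loc',loc(s['tcp_pos']+.019*m[:,2]),'F loc',F,'w',s['width'])
    print('z',loc(m[:,2]+[p[0],p[1],0])/1000,'y',loc(m[:,1]+[p[0],p[1],0])/1000,'j',s['joints'])
st()
for i,n in enumerate(sys.argv[2:]):
    c=cam(n,f'{n}{sys.argv[1]}.png')
E
python3 st.py 3 wrist side
```

```text
t 3.675 tcp loc [   1.1811 -251.1572  201.4285] tip loc [   1.1477 -246.2292  183.0788] F loc [-0.1458  0.0866 -0.4159] w -0.0031019801842031213
z [-0.0018  0.2594 -0.9658] y [-0.0103 -0.9657 -0.2593] j [-0.6767  0.332   1.5588  0.1872  1.4396  0.7662]
```

View pics/wrist3.png

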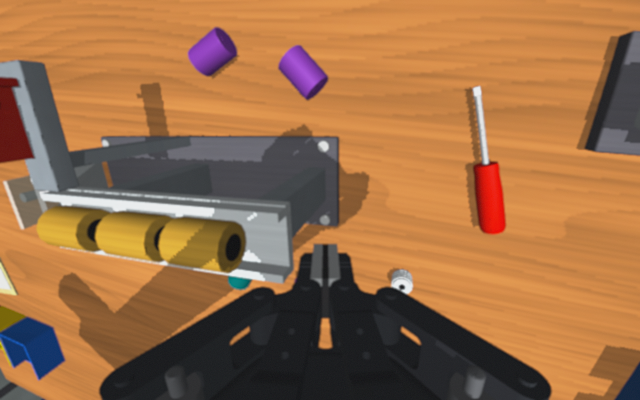

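View pics/side3.png

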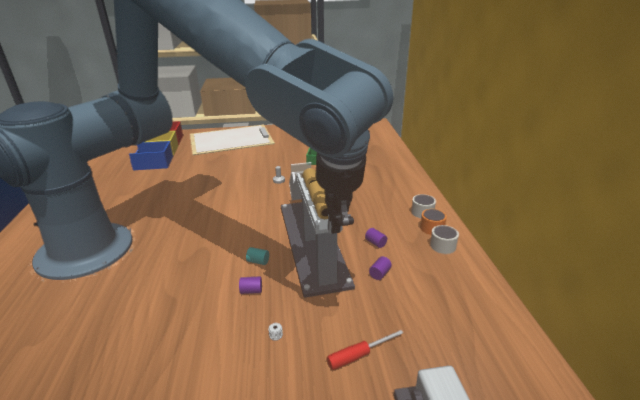

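play_rows(targets=[-2.3,8,0,0,0,0,-0.8,8,0,0,0,0,-0.8,8,0,0,0,0,-0.6,6,0,0,0,0,-0.6,6,0,0,0,0])

```text
clock: 4.4
tcp_pos: [0.5699, -0.2276, 0.2014]
eef_rot: [-0.131, 0.99, 0.044, -0.008]
force: [-0.0, 0.1, -0.0]
width: 0.004
```

play_rows(targets=[-0.5,5,0,0,0,0,-0.5,5,0,0,0,0,-0.5,5,0,0,0,0,-0.5,5,0,0,0,0,-0.5,5,0,0,0,0])

```text
clock: 5.03
tcp_pos: [0.5674, -0.2027, 0.2013]
eef_rot: [-0.131, 0.99, 0.044, -0.008]
force: [0.2, -0.2, 0.2]
width: 0.001
```

```bash
python3 st.py 4 wrist
```

```text
t 5.025 tcp loc [  -1.3487 -191.0829  201.312 ] tip loc [  -1.3824 -186.1543  182.9624] F loc [ 0.1518 -0.2362  0.2248] w 0.000620263505702728
z [-0.0018  0.2594 -0.9658] y [-0.0067 -0.9658 -0.2594] j [-0.6098  0.2564  1.6525  0.2002  1.4097  0.8219]
```

View pics/wrist4.png

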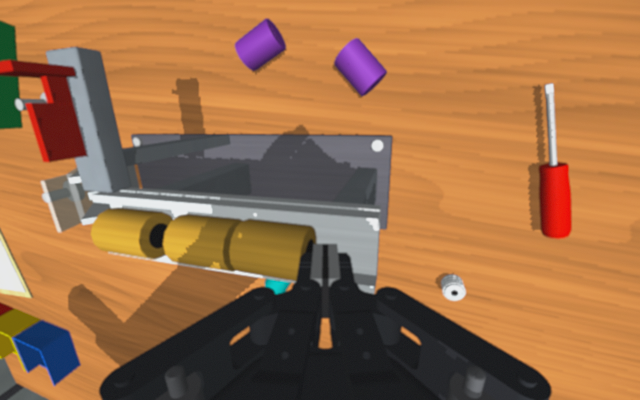

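play_rows(targets=[-0.7,8,0,0,0,0,-0.7,8,0,0,0,0,-0.7,8,0,0,0,0,-0.7,8,0,0,0,0,-0.7,8,0,0,0,0])

```text
clock: 5.7
tcp_pos: [0.5639, -0.1625, 0.2013]
eef_rot: [-0.131, 0.99, 0.044, -0.008]
force: [0.7, -1.0, 0.2]
width: 0.004
```

play_rows(targets=[-0.7,8,0,0,0,0,-0.7,8,0,0,0,0,-0.7,8,0,0,0,0,-0.7,8,0,0,0,0,-0.7,8,0,0,0,0])

```text
clock: 6.32
tcp_pos: [0.5603, -0.1224, 0.2013]
eef_rot: [-0.131, 0.99, 0.044, -0.008]
force: [0.6, -0.1, 0.1]
width: 0.004
```

```bash
python3 st.py 5 wrist side
```

```text
t 6.325 tcp loc [  -0.6965 -110.4471  201.2824] tip loc [  -0.7333 -105.5132  182.9342] F loc [ 0.6271 -0.1344  0.1011] w 0.0035170091635717514
z [-0.0019  0.2597 -0.9657] y [-0.0067 -0.9657 -0.2597] j [-0.5029  0.1765  1.7465  0.2193  1.3753  0.9189]
```

View pics/wrist5.png

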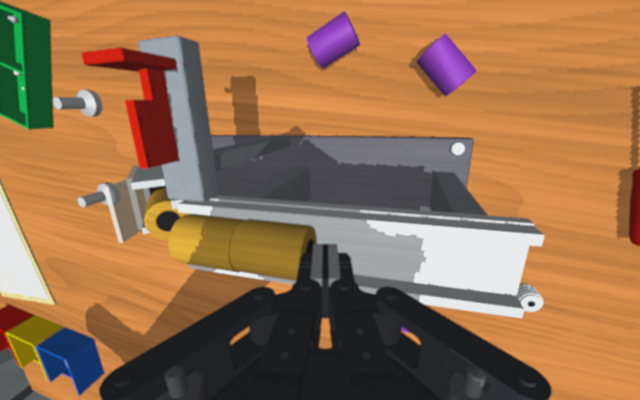

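play_rows(targets=[-0.8,8,0,0,0,0,-0.8,8,0,0,0,0,-0.8,8,0,0,0,0,-0.8,8,0,0,0,0,-0.8,8,0,0,0,0])

```text
clock: 7.05
tcp_pos: [0.5563, -0.0824, 0.2013]
eef_rot: [-0.131, 0.99, 0.044, -0.008]
force: [-0.8, -0.5, -0.2]
width: 0.001
```

play_rows(targets=[-0.8,8,0,0,0,0,-0.8,8,0,0,0,0,-0.8,8,0,0,0,0,-0.8,8,0,0,0,0,-0.8,8,0,0,0,0])

```text
clock: 7.68
tcp_pos: [0.5523, -0.0424, 0.2013]
eef_rot: [-0.131, 0.99, 0.044, -0.008]
force: [0.0, 0.8, -0.7]
width: 0.002
```

```bash
python3 st.py 6 wrist scene side
```

```text
t 7.675 tcp loc [ -1.0041 -30.0516 201.2967] tip loc [ -1.0393 -25.1182 182.9484] F loc [ 0.0891  0.8023 -0.7308] w 0.00209997103652992
z [-0.0019  0.2597 -0.9657] y [-0.0067 -0.9657 -0.2596] j [-0.3821  0.1138  1.8166  0.2381  1.3423  1.0299]
```

View pics/wrist6.png

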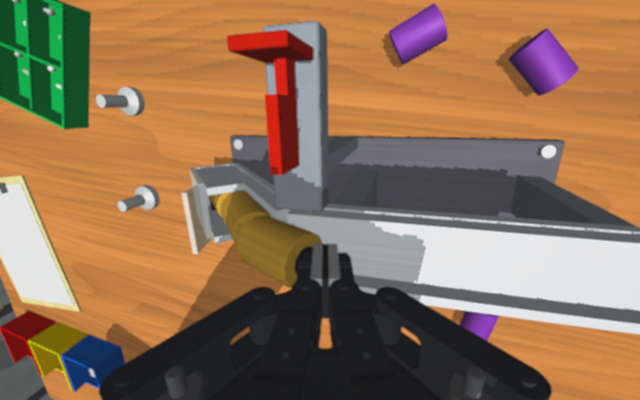

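View pics/scene6.png

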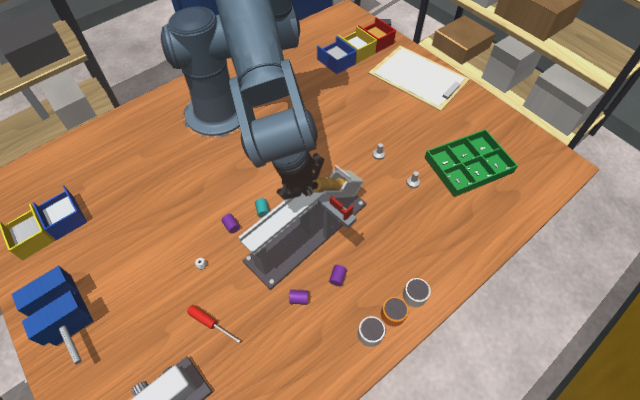

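play_rows(targets=[-0.4,4,0,0,0,0,-0.4,4,0,0,0,0,-0.4,4,0,0,0,0,-0.4,4,0,0,0,0,-0.4,4,0,0,0,0])

```text
clock: 8.45
tcp_pos: [0.5504, -0.0227, 0.2013]
eef_rot: [-0.131, 0.99, 0.044, -0.008]
force: [-0.6, -0.3, -0.5]
width: 0.001
```

```bash
python3 st.py 7 wrist side
```

```text
t 8.45 tcp loc [ -1.077  -10.2551 201.2891] tip loc [ -1.1128  -5.3241 182.9401] F loc [-0.6559 -0.2885 -0.5476] w 0.0010937120576924295
z [-0.0019  0.2595 -0.9657] y [-0.0067 -0.9657 -0.2595] j [-0.3502  0.1018  1.8297  0.2424  1.3341  1.0595]
```

View pics/wrist7.png

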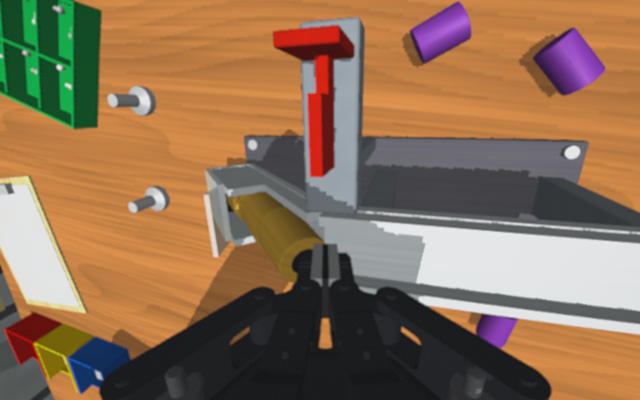

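```bash
python3 - <<'E'
from h import *
p=np.load('p.npy')
c=cam('wrist')
im=cv2.cvtColor(c['image'],cv2.COLOR_RGB2BGR)
im=cv2.resize(im[150:330,170:400],None,fx=3.4,fy=3.4,interpolation=cv2.INTER_CUBIC)
def wl(L):
    L=np.array(L)/1000;cc,s=np.cos(p[2]),np.sin(p[2]); return [p[0]+cc*L[0]-s*L[1],p[1]+s*L[0]+cc*L[1],L[2]]
def ch(x,y,z): k=.70711; return wl((x,(y+z)*k,165+(-y+z)*k))
def draw(P,col):
    q=((proj(c,P)-[170,150])*3.4).astype(int); cv2.polylines(im,[q],False,col,1)
for y,col in ((0,(255,0,0)),(10,(0,255,0)),(20,(0,0,255)),(30,(255,255,0))):
    draw([ch(17*np.cos(a),y,17+17*np.sin(a)) for a in np.linspace(0,6.28,40)],col)
for x in (-19,19):
    draw([ch(x,0,0),ch(x,80,0)],(255,0,255)); draw([ch(x,0,12),ch(x,80,12)],(255,255,255))
cv2.imwrite('pics/w7o.png',im)
E
```

```text
(no output)
```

View pics/w7o.png

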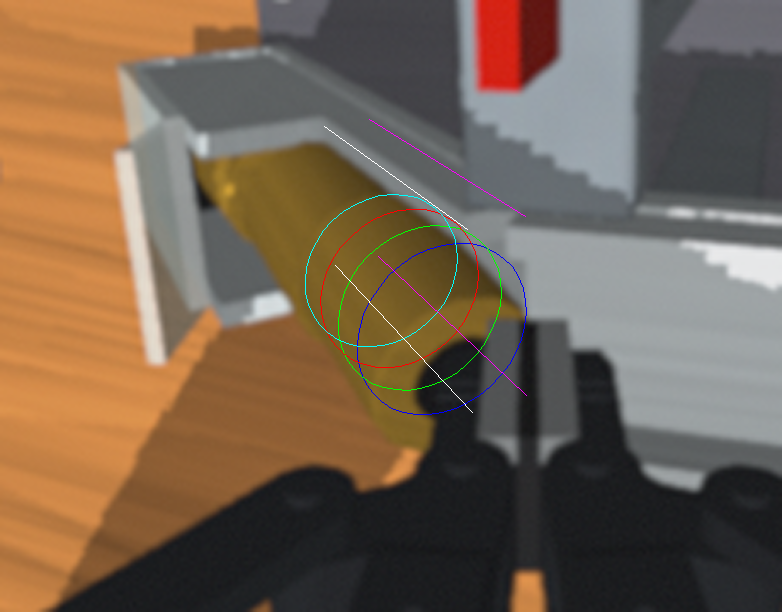

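```bash
python3 - <<'E'
from h import *
c=cam('scene','scene8.png'); 
a=cv2.imread('pics/scene8.png')[150:230,270:390]; b=cv2.imread('pics/side7.png')[130:210,260:380]
cv2.imwrite('pics/m8.png',np.vstack([cv2.resize(x,(450,300),interpolation=cv2.INTER_CUBIC) for x in (a,b)]))
E
```

```text
(no output)
```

View pics/m8.png

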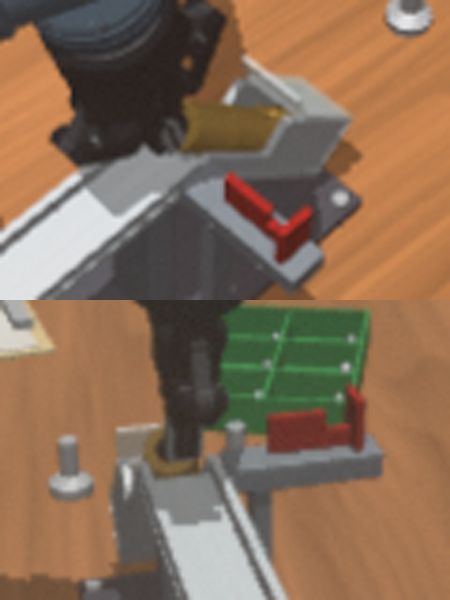

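play_rows(targets=[-0.2,2,2,0,0,0,-0.1,1.4,-1.4,0,0,0,-0.1,1.4,-1.4,0,0,0,-0.1,1.4,-1.4,0,0,0,-0.1,1.4,-1.4,0,0,0])

```text
clock: 9.28
tcp_pos: [0.5502, -0.0159, 0.1981]
eef_rot: [-0.13, 0.991, 0.044, -0.007]
force: [-0.3, -3.8, 3.7]
width: 0.002
```

```bash
cat > ov.py <<'E'
from h import *
import sys
p=np.load('p.npy')
c=cam('wrist')
im=cv2.cvtColor(c['image'],cv2.COLOR_RGB2BGR)
im=cv2.resize(im[150:330,170:400],None,fx=3.4,fy=3.4,interpolation=cv2.INTER_CUBIC)
def wl(L):
    L=np.array(L)/1000;cc,s=np.cos(p[2]),np.sin(p[2]); return [p[0]+cc*L[0]-s*L[1],p[1]+s*L[0]+cc*L[1],L[2]]
def ch(x,y,z): k=.70711; return wl((x,(y+z)*k,165+(-y+z)*k))
def draw(P,col):
    q=((proj(c,P)-[170,150])*3.4).astype(int); cv2.polylines(im,[q],False,col,1)
for y,col in ((-10,(255,0,0)),(0,(0,255,0)),(10,(0,0,255)),(20,(255,255,0))):
    draw([ch(17*np.cos(a),y,17+17*np.sin(a)) for a in np.linspace(0,6.28,40)],col)
for x in (-19,19):
    draw([ch(x,0,0),ch(x,80,0)],(255,0,255)); draw([ch(x,0,12),ch(x,80,12)],(255,255,255)); draw([wl((x,0,177)),wl((x,-50,177))],(255,255,255))
cv2.imwrite('pics/'+sys.argv[1],im)
E
python3 st.py 9; python3 ov.py w9o.png
```

```text
t 9.275 tcp loc [ -0.5744  -3.4451 198.1097] tip loc [ -0.5907   1.458  179.7533] F loc [-0.6177 -3.7255  3.7277] w 0.0023253029022031386
z [-0.0009  0.2581 -0.9661] y [-0.0065 -0.9661 -0.2581] j [-0.3382  0.1021  1.8354  0.2435  1.3239  1.0693]
```

View pics/w9o.png

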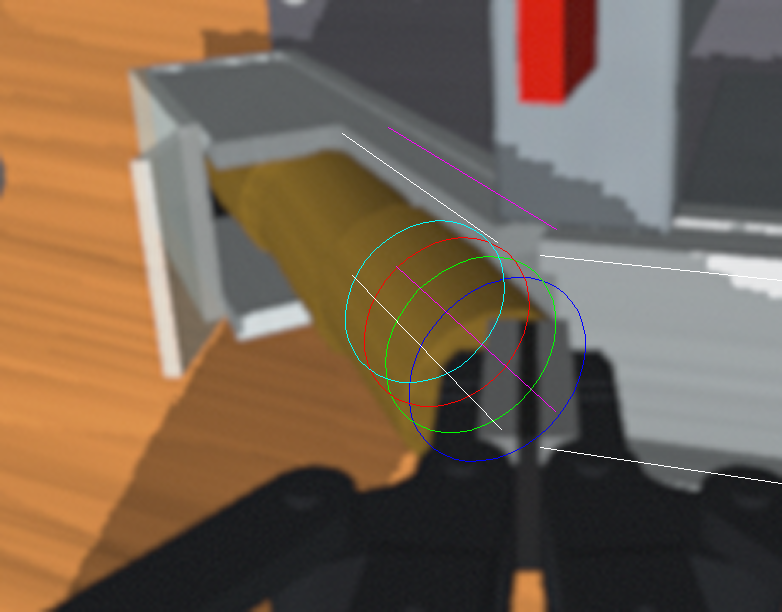

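```bash
python3 - <<'E'
from h import *
c=cam('wrist','wrist10.png');d=cam('scene','scene10.png')
im=cv2.imread('pics/wrist10.png')[180:300,195:345]
im=np.clip((im/255.)**.6*255,0,255).astype('uint8')
im2=cv2.imread('pics/scene10.png')[155:205,300:370]
cv2.imwrite('pics/w10z.png',cv2.resize(im,None,fx=5,fy=5,interpolation=cv2.INTER_CUBIC))
cv2.imwrite('pics/s10z.png',cv2.resize(im2,None,fx=9,fy=9,interpolation=cv2.INTER_CUBIC))
E
```

```text
(no output)
```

View pics/w10z.png

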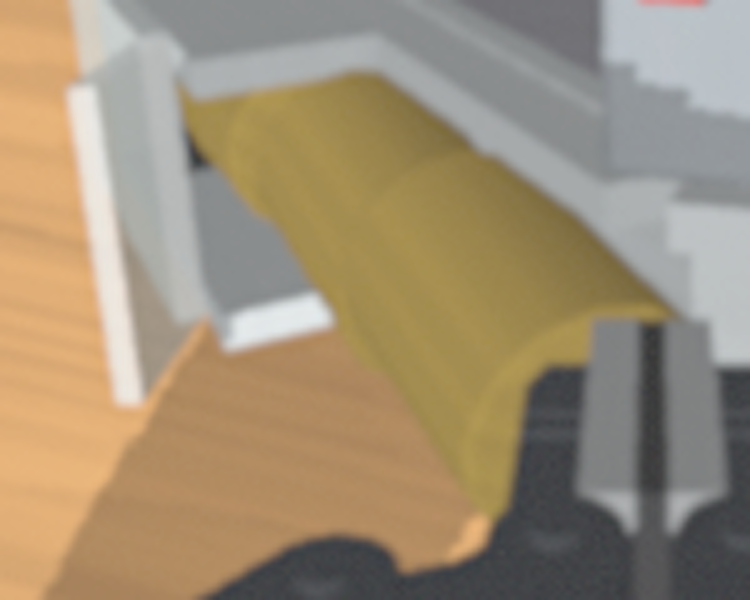

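View pics/s10z.png

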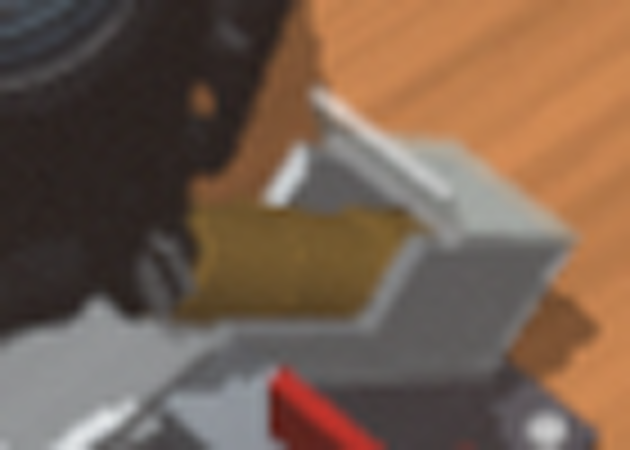

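play_rows(targets=[0.5,-5,5,0,0,0,1,-10,10,0,0,0,1,-10,10,0,0,0,1,-10,10,0,0,0,0,0,10,0,0,0])

```text
clock: 10.05
tcp_pos: [0.5535, -0.0513, 0.2436]
eef_rot: [-0.131, 0.99, 0.044, -0.007]
force: [-0.6, 0.0, -0.4]
width: 0.001
```

```bash
python3 st.py 11 wrist side scene; python3 - <<'E'
from h import *
a=cv2.imread('pics/scene11.png')[155:235,280:400]; b=cv2.imread('pics/side11.png')[130:210,260:380];w=cv2.imread('pics/wrist11.png')[100:340,100:340]
l=np.vstack([cv2.resize(x,(400,267),interpolation=cv2.INTER_CUBIC) for x in (a,b)])
cv2.imwrite('pics/m11.png',l);cv2.imwrite('pics/w11.png',cv2.resize(w,(600,600),interpolation=cv2.INTER_CUBIC))
E
```

```text
t 10.05 tcp loc [ -0.7008 -39.0063 243.5521] tip loc [ -0.7237 -34.0767 225.2028] F loc [-0.5841  0.078  -0.4483] w 0.0005354309327208797
z [-0.0012  0.2595 -0.9658] y [-0.0078 -0.9657 -0.2594] j [-0.3961  0.0749  1.7771  0.2328  1.421   1.0365]
```

View pics/m11.png

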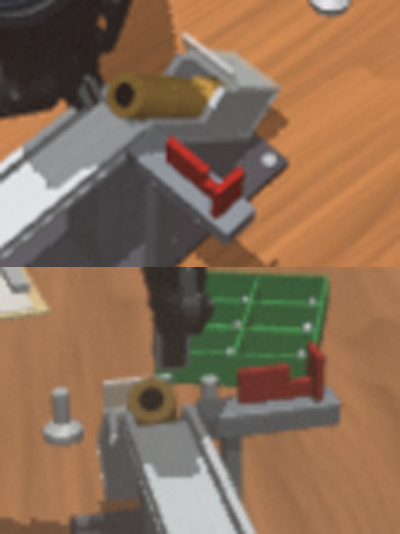

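View pics/w11.png

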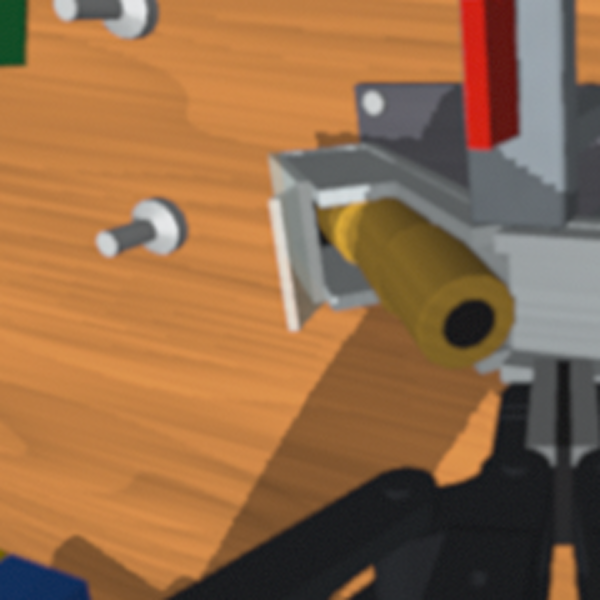

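```bash
python3 - <<'E'
from h import *
from st import loc
E
cat > tri.py <<'E'
from h import *
np.set_printoptions(precision=1,suppress=True)
p=np.load('p.npy')
def loc(W):
    c,s=np.cos(p[2]),np.sin(p[2]); d=np.array(W)-[p[0],p[1],0]; return np.array([c*d[0]+s*d[1],-s*d[0]+c*d[1],d[2]])*1000
def tri(obs):
    A=np.zeros((3,3));b=np.zeros(3);rs=[ray(c,u) for c,u in obs]
    for o,d in rs:
        M=np.eye(3)-np.outer(d,d);A+=M;b+=M@o
    X=np.linalg.solve(A,b); return X,[1000*np.linalg.norm(np.cross(X-o,d)) for o,d in rs]
def chute(L): k=.70711; return np.array([L[0],(L[1]-(L[2]-165))*k,(L[1]+(L[2]-165))*k])
E
python3 - <<'E'
from tri import *
cs={n:robot.camera(n) for n in('wrist','scene','side')}
X,e=tri([(cs['wrist'],(288,228.8)),(cs['scene'],(317.5,183.5)),(cs['side'],(305.6,170.2))])
print(loc(X),chute(loc(X)),e)
E
```

```text
t 10.2 tcp loc [ -0.5291 -38.1761 243.4586] tip loc [ -0.5426 -33.2544 225.1071] F loc [-0.1385  0.6312 -0.4639] w -0.0008265311243866867
z [-0.0007  0.259  -0.9659] y [-0.0064 -0.9658 -0.259 ] j [-0.3946  0.0744  1.7777  0.2329  1.4199  1.0364]
[ -6.1   9.4 177.3] [-6.1 -2.1 15.3] [np.float64(1.7235314626034017), np.float64(0.35081109981513725), np.float64(1.3947330388592911)]
```

```bash
cat > ov2.py <<'E'
from h import *
import sys
p=np.load('p.npy')
def wl(L):
    L=np.array(L)/1000;cc,s=np.cos(p[2]),np.sin(p[2]); return [p[0]+cc*L[0]-s*L[1],p[1]+s*L[0]+cc*L[1],L[2]]
def ch(x,y,z): k=.70711; return wl((x,(y+z)*k,165+(-y+z)*k))
def ov(n,box,fx,fn,ends=(-2,)):
    c=cam(n); im=cv2.cvtColor(c['image'],cv2.COLOR_RGB2BGR); x0,x1,y0,y1=box
    im=cv2.resize(im[y0:y1,x0:x1],None,fx=fx,fy=fx,interpolation=cv2.INTER_CUBIC)
    def draw(P,col):
        q=((proj(c,P)-[x0,y0]+.5)*fx).astype(int); cv2.polylines(im,[q],False,col,1)
    for y in ends: draw([ch(17*np.cos(a),y,17+17*np.sin(a)) for a in np.linspace(0,6.28,40)],(0,255,0))
    for x in (-25,-19,19,25):
        draw([ch(x,80,12),ch(x,5,12),wl((x,0,177)),wl((x,-215,177))],(255,255,255))
        draw([ch(x,80,0),ch(x,80,42 if abs(x)<20 else 45)],(0,0,255))
    for x in(-19,19):draw([ch(x,80,0),ch(x,0,0),wl((x,-215,165))],(255,0,255))
    draw([ch(-19,0,0),ch(19,0,0)],(255,0,0)); draw([ch(-25,80,42),ch(25,80,42)],(0,0,255))
    cv2.imwrite('pics/'+fn,im)
E
python3 - <<'E'
from ov2 import *
ov('wrist',(170,530,140,360),2.2,'o12w.png'); ov('side',(260,400,130,240),5.4,'o12d.png'); ov('scene',(230,390,150,260),4.9,'o12s.png')
E
```

```text
(no output)
```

View pics/o12w.png

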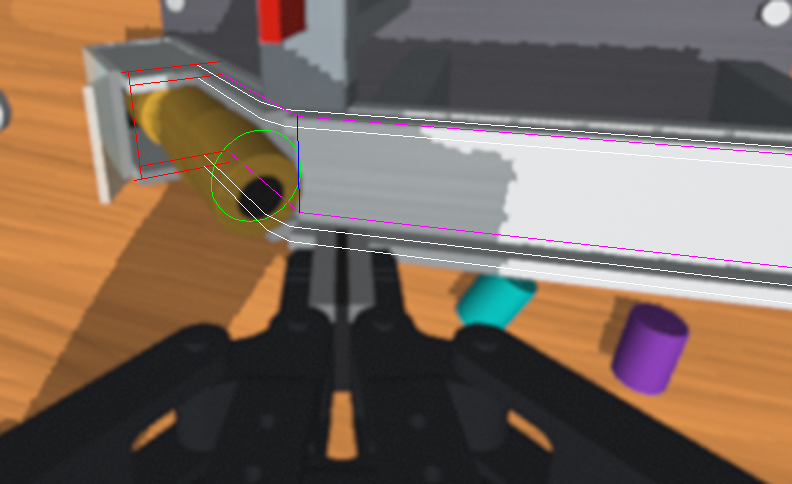

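View pics/o12d.png

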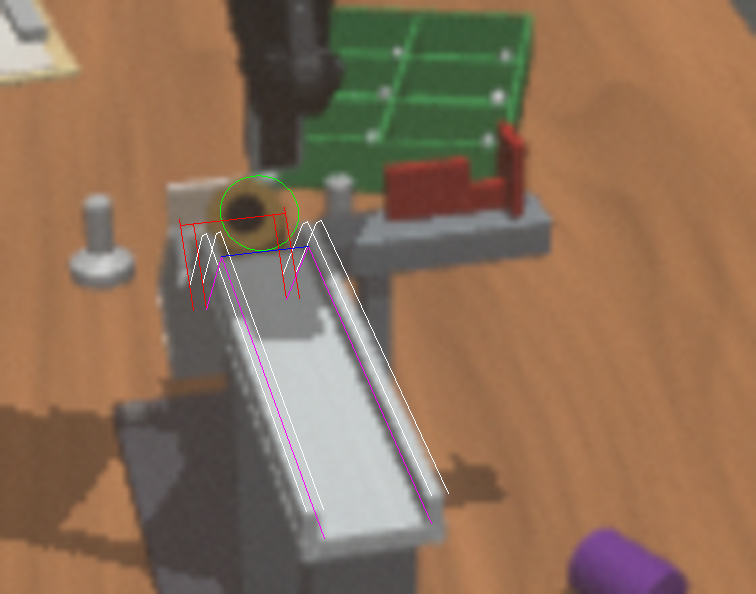

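View pics/o12s.png

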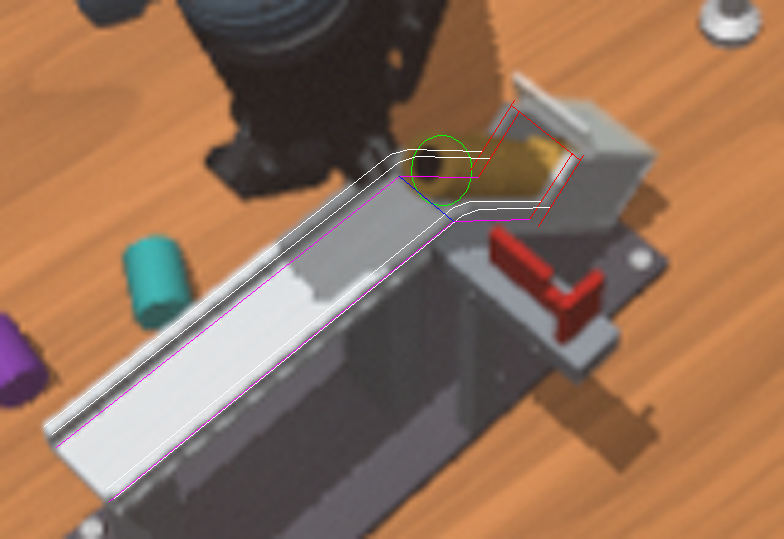

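```bash
python3 - <<'E'
from h import *
c=cam('wrist')
im=cv2.cvtColor(c['image'],cv2.COLOR_RGB2BGR)[150:255,200:320]
im=np.clip((im/255.)**.6*255,0,255).astype('uint8')
cv2.imwrite('pics/w13.png',cv2.resize(im,None,fx=5.6,fy=5.6,interpolation=cv2.INTER_CUBIC))
for n in('wrist','scene','side'):
    if n!='wrist': cam(n)
    for d in robot.trace(n,'bushing1_center'):
        m=np.array(d['pixels']); ys,xs=np.nonzero(m); print(n,d['score'],m.sum(),xs.min(),xs.max(),ys.min(),ys.max())
E
```

```text
wrist 0.76 197 228 244 180 202
scene 0.66 190 330 353 198 218
```

View pics/w13.png

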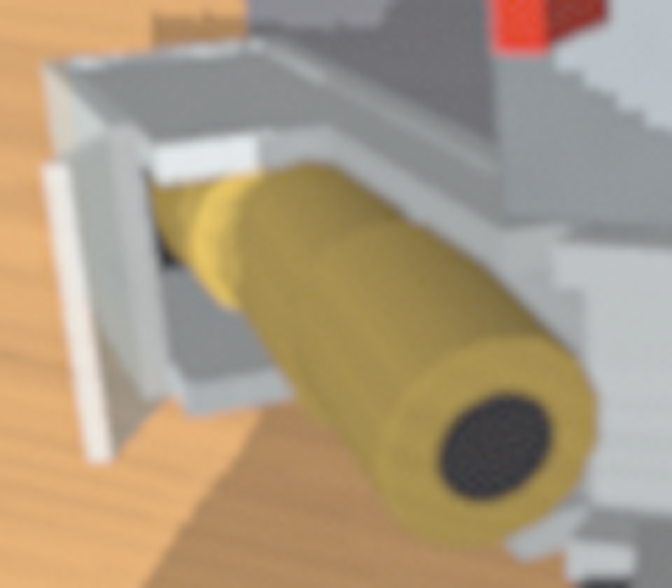

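```bash
python3 - <<'E'
import ov2
from ov2 import *
for n,box,fx in (('wrist',(190,330,140,260),5.5),('side',(270,360,130,210),6)):
  c=cam(n); im=cv2.cvtColor(c['image'],cv2.COLOR_RGB2BGR)
  x0,x1,y0,y1=box
  out=cv2.resize(im[y0:y1,x0:x1],None,fx=fx,fy=fx,interpolation=cv2.INTER_CUBIC)
  def draw(P,col):
    q=((proj(c,P)-[x0,y0]+.5)*fx).astype(int); cv2.polylines(out,[q],False,col,1)
  for e,col in ((0,(0,255,0)),(44,(255,0,0)),(88,(0,0,255)),(132,(255,255,0))):
    draw([ch(-2.5+17*np.cos(a),e,17+17*np.sin(a)) for a in np.linspace(0,6.28,40)],col)
  for x in (-27.5,-21.5,16.5,22.5):
    draw([ch(x,80,12),ch(x,5,12),wl((x,0,177)),wl((x,-215,177))],(255,255,255))
  for x in (-21.5,16.5): draw([ch(x,178,0),ch(x,0,0)],(255,0,255)); draw([ch(x,97,0),ch(x,97,42),ch(x,71,58)],(255,0,255))
  draw([ch(-21.5,97,42),ch(16.5,97,42)],(255,0,255));draw([ch(-21.5,71,58),ch(16.5,71,58)],(255,0,255))
  cv2.imwrite(f'pics/o14{n}.png',out)
E
```

```text
(no output)
```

View pics/o14wrist.png

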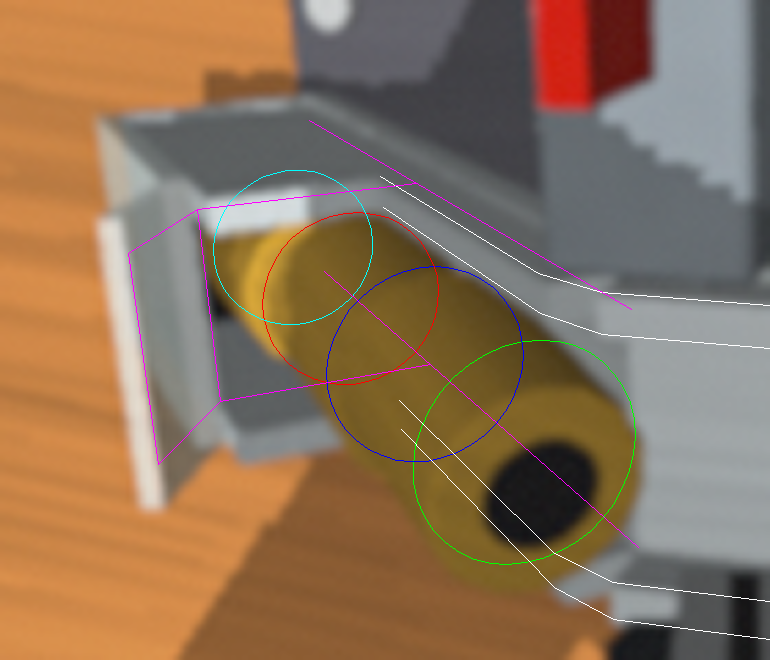

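View pics/o14side.png

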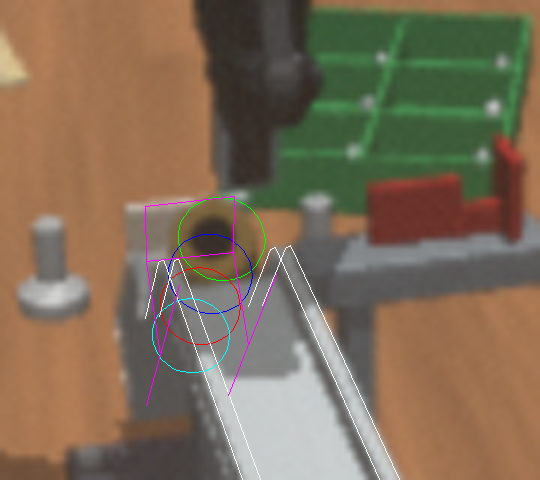

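play_rows(targets=[-1.8,10,-12,0,0,0,-1.8,10,-12,0,0,0,-1.8,10,-12,0,0,0,0,2.3,-3,0,0,0,0,0,0,0,0,0])

```text
clock: 11.52
tcp_pos: [0.5478, -0.0178, 0.2034]
eef_rot: [-0.131, 0.99, 0.044, -0.008]
force: [1.0, 0.2, 0.1]
width: 0.003
```

```bash
python3 st.py 15 wrist; python3 - <<'E'
from h import *
im=cv2.imread('pics/wrist15.png')[150:330,170:400]
im=np.clip((im/255.)**.6*255,0,255).astype('uint8')
cv2.imwrite('pics/w15.png',cv2.resize(im,None,fx=3.3,fy=3.3,interpolation=cv2.INTER_CUBIC))
E
```

```text
t 11.525 tcp loc [ -3.1558  -5.142  203.4392] tip loc [ -3.2005  -0.2092 185.0908] F loc [0.9884 0.0614 0.1231] w 0.0032116546702620273
z [-0.0024  0.2596 -0.9657] y [-0.0064 -0.9657 -0.2596] j [-0.3433  0.092   1.836   0.243   1.3363  1.0665]
```

View pics/w15.png

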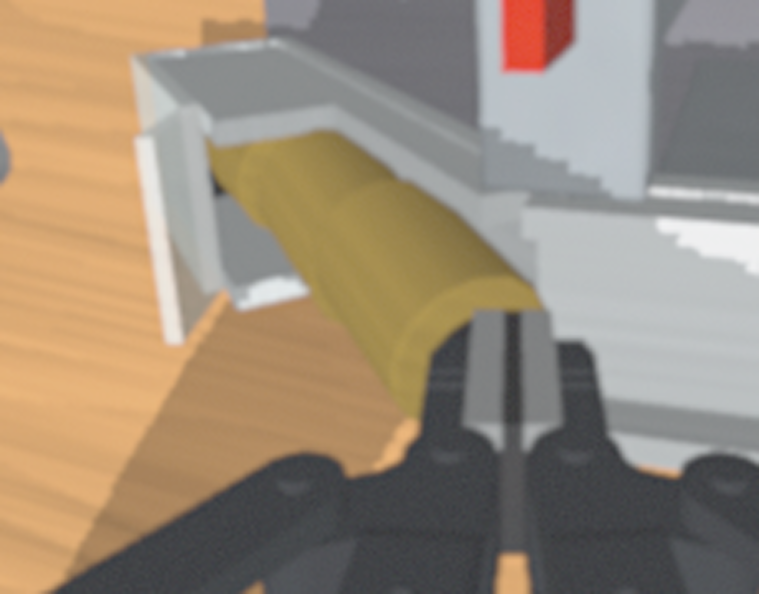

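play_rows(targets=[-1.9,0.5,-0.7,0,0,0,-0.1,0.7,-0.7,0,0,0,-0.1,0.7,-0.7,0,0,0,-0.1,0.7,-0.7,0,0,0,-0.1,0.7,-0.7,0,0,0])

```text
clock: 12.2
tcp_pos: [0.5456, -0.0148, 0.2001]
eef_rot: [-0.131, 0.99, 0.044, -0.008]
force: [0.5, -0.0, 0.0]
width: -0.003
```

play_rows(targets=[-0.1,0.7,-0.7,0,0,0,-0.1,0.7,-0.7,0,0,0,-0.1,0.7,-0.7,0,0,0,0,0,0,0,0,0,0,0,0,0,0,0])

```text
clock: 12.82
tcp_pos: [0.5462, -0.0138, 0.1994]
eef_rot: [-0.129, 0.991, 0.044, -0.006]
force: [-0.1, -4.3, 6.1]
width: 0.002
```

```bash
python3 st.py 16 wrist side
```

```text
t 12.825 tcp loc [ -4.3952  -1.0281 199.3918] tip loc [ -4.387    3.8537 181.0296] F loc [-0.4695 -4.2611  6.104 ] w 0.0018761272295723438
z [ 0.0004  0.2569 -0.9664] y [-0.0065 -0.9664 -0.2569] j [-0.3369  0.0898  1.8461  0.2432  1.3235  1.0709]
```

play_rows(targets=[0,0,0,0,0,0,0,0,0,0,0,0,0,0,0,0,0,0,0,0,0,0,0,0,0,0,0,0,0,0])

```text
clock: 13.55
tcp_pos: [0.5462, -0.0138, 0.1994]
eef_rot: [-0.129, 0.991, 0.044, -0.006]
force: [-0.2, -5.9, 5.7]
width: -0.002
```

```bash
python3 st.py 17 wrist; python3 - <<'E'
from h import *
for n in('15','17'):
    im=cv2.imread(f'pics/wrist{n}.png')[150:330,170:400]
    im=np.clip((im/255.)**.6*255,0,255).astype('uint8')
    cv2.imwrite(f'pics/w{n}.png',cv2.resize(im,None,fx=3.3,fy=3.3,interpolation=cv2.INTER_CUBIC))
E
```

```text
t 13.55 tcp loc [ -4.405   -1.0271 199.3686] tip loc [ -4.3969   3.8553 181.0066] F loc [-0.7668 -5.8712  5.7042] w -0.0016036864333803834
z [ 0.0004  0.257  -0.9664] y [-0.0066 -0.9664 -0.257 ] j [-0.337   0.0898  1.8462  0.2432  1.3235  1.071 ]
```

View pics/w17.png

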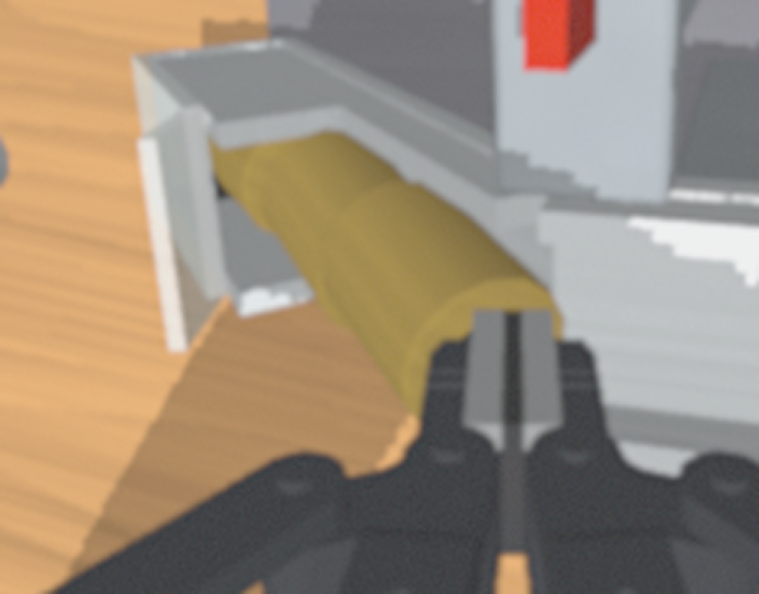

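play_rows(targets=[-0.1,0.7,-0.7,0,0,0,0,0,0,0,0,0,-0.1,0.7,-0.7,0,0,0,0,0,0,0,0,0,0,0,0,0,0,0])

```text
clock: 14.22
tcp_pos: [0.5468, -0.0134, 0.1991]
eef_rot: [-0.128, 0.991, 0.044, -0.005]
force: [-0.4, -9.1, 9.0]
width: 0.006
```

```bash
python3 st.py 18
```

```text
t 14.225 tcp loc [ -3.7786  -0.6452 199.1068] tip loc [ -3.7325   4.1939 180.7334] F loc [-1.3179 -9.0408  8.9936] w 0.005571481740074687
z [ 0.0024  0.2547 -0.967 ] y [-0.0063 -0.967  -0.2547] j [-0.3353  0.0898  1.8464  0.2423  1.32    1.0725]
```

play_rows(targets=[1,-12,12,0,0,0,1,-12,12,0,0,0,0,0,45,0,0,0,0,58,10,0,0,0,0,60,0,0,0,0])

```text
clock: 14.85
tcp_pos: [0.548, 0.083, 0.2777]
eef_rot: [-0.131, 0.99, 0.043, -0.006]
force: [0.5, 0.0, 0.2]
width: 0.002
```

play_rows(targets=[0,60,0,0,0,0,0,40,0,0,0,0,0,0,0,0,0,0,0,0,0,0,0,0,0,0,0,0,0,0])

```text
clock: 15.48
tcp_pos: [0.5474, 0.1815, 0.2757]
eef_rot: [-0.131, 0.99, 0.043, -0.008]
force: [-0.5, -0.1, -0.8]
width: -0.001
```

```bash
python3 st.py 19 wrist side scene
```

```text
t 15.475 tcp loc [ 15.4706 193.2772 275.6874] tip loc [ 15.4406 198.2066 257.338 ] F loc [-0.5438 -0.0772 -0.7656] w -0.001268171398401832
z [-0.0016  0.2594 -0.9658] y [-0.0084 -0.9657 -0.2594] j [0.0147 0.0362 1.7573 0.2665 1.3783 1.4427]
```

View pics/wrist19.png

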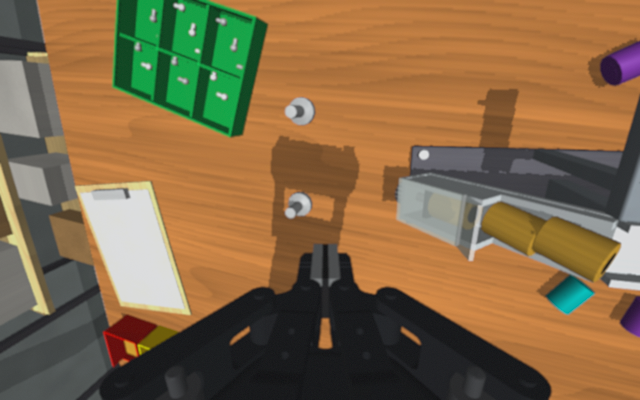

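```bash
python3 - <<'E'
from ov2 import *
im=cv2.imread('pics/wrist19.png')[160:300,385:640]
cv2.imwrite('pics/w19z.png',cv2.resize(np.clip((im/255.)**.7*255,0,255).astype('uint8'),None,fx=3.1,fy=3.1,interpolation=cv2.INTER_CUBIC))
E
```

```text
(no output)
```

View pics/w19z.png

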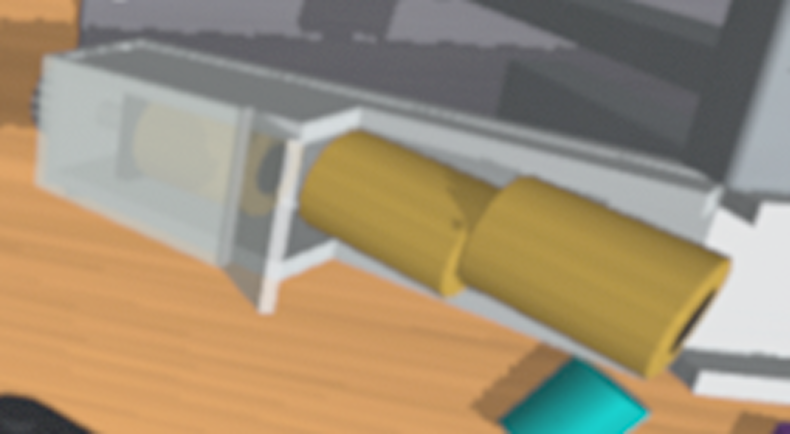

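play_rows(targets=[-15,-48,0,0,0,0,-15,-48,0,0,0,0,-15,-48,-5,0,0,0,-12,-46,-10,0,0,0,0,0,0,0,0,0])

```text
clock: 16.25
tcp_pos: [0.4894, -0.0099, 0.26]
eef_rot: [-0.131, 0.991, 0.042, -0.008]
force: [-0.7, -0.0, 0.3]
width: 0.002
```

```bash
python3 st.py 20 wrist; python3 - <<'E'
from h import *
im=cv2.imread('pics/wrist20.png')
cv2.imwrite('pics/w20z.png',cv2.resize(np.clip((im/255.)**.7*255,0,255).astype('uint8'),(800,500),interpolation=cv2.INTER_CUBIC))
E
```

```text
t 16.25 tcp loc [-60.6007   8.2874 259.9953] tip loc [-60.6327  13.2241 241.6478] F loc [-0.6793  0.0298  0.3056] w 0.002284886390550459
z [-0.0017  0.2598 -0.9657] y [-0.0122 -0.9656 -0.2598] j [-0.3686 -0.1133  1.9316  0.2355  1.4483  1.0748]
```

View pics/w20z.png

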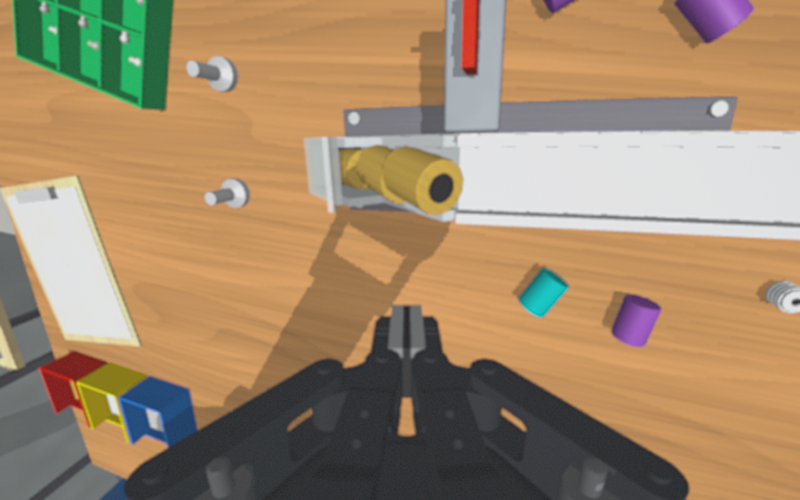

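play_rows(targets=[0,0,-20,0,0,0,0,0,-20,0,0,0,0,0,-20,0,0,0,6,0,0,0,0,0,6,0,0,0,0,0])

```text
clock: 16.92
tcp_pos: [0.5032, -0.007, 0.2018]
eef_rot: [-0.13, 0.99, 0.045, -0.007]
force: [-1.0, -0.9, 0.8]
width: -0.002
```

play_rows(targets=[6,0,0,0,0,0,4,0,0,0,0,0,2,0,0,0,0,0,1,0,0,0,0,0,0,0,0,0,0,0])

```text
clock: 17.55
tcp_pos: [0.5151, -0.0073, 0.2007]
eef_rot: [-0.131, 0.99, 0.044, -0.008]
force: [-0.0, 0.1, 0.6]
width: 0.003
```

```bash
python3 st.py 21 wrist; python3 - <<'E'
from h import *
im=cv2.imread('pics/wrist21.png')[60:300,150:550]
cv2.imwrite('pics/w21z.png',cv2.resize(np.clip((im/255.)**.7*255,0,255).astype('uint8'),None,fx=2,fy=2,interpolation=cv2.INTER_CUBIC))
E
```

```text
t 17.55 tcp loc [-34.7483   8.4724 200.702 ] tip loc [-34.7846  13.4036 182.3531] F loc [-0.0147  0.1041  0.5928] w 0.002570113183635857
z [-0.0019  0.2595 -0.9657] y [-0.0067 -0.9657 -0.2595] j [-0.3455  0.0147  1.9222  0.2433  1.3279  1.0625]
```

View pics/w21z.png

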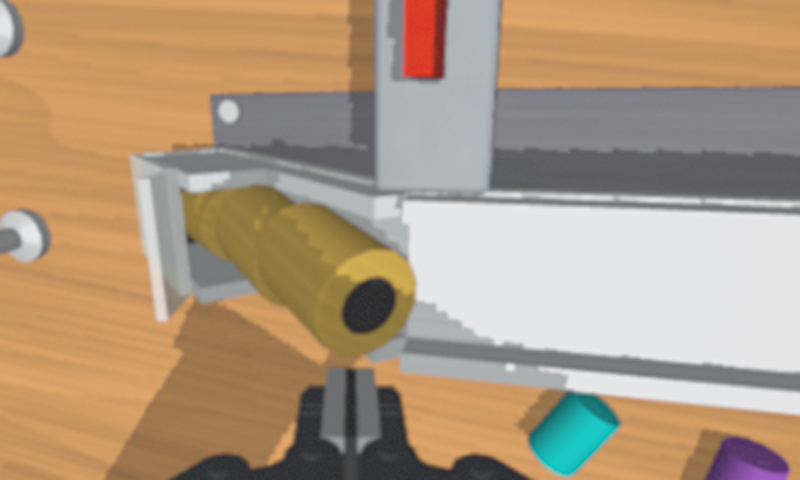

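play_rows(targets=[1.5,0,0,0,0,0,1.5,0,0,0,0,0,1,0,0,0,0,0,1,0,0,0,0,0,1,0,0,0,0,0])

```text
clock: 18.23
tcp_pos: [0.5211, -0.0074, 0.2009]
eef_rot: [-0.131, 0.99, 0.044, -0.008]
force: [-3.0, -1.3, 4.9]
width: -0.001
```

```bash
cat > z.py <<'E'
import sys,runpy
n=sys.argv[1]; sys.argv=['st.py',n,'wrist']; runpy.run_path('st.py')
from h import *
im=cv2.imread(f'pics/wrist{n}.png')[60:300,150:550]
cv2.imwrite(f'pics/w{n}z.png',cv2.resize(np.clip((im/255.)**.7*255,0,255).astype('uint8'),None,fx=2,fy=2,interpolation=cv2.INTER_CUBIC))
E
python3 z.py 22
```

```text
t 18.225 tcp loc [-28.8121   7.7611 200.9216] tip loc [-28.859   12.6884 182.5717] F loc [-3.141  -0.982   4.9023] w -0.0012201809025905843
z [-0.0025  0.2593 -0.9658] y [-0.0066 -0.9658 -0.2593] j [-0.3417  0.029   1.9071  0.2433  1.3281  1.0663]
```

View pics/w22z.png

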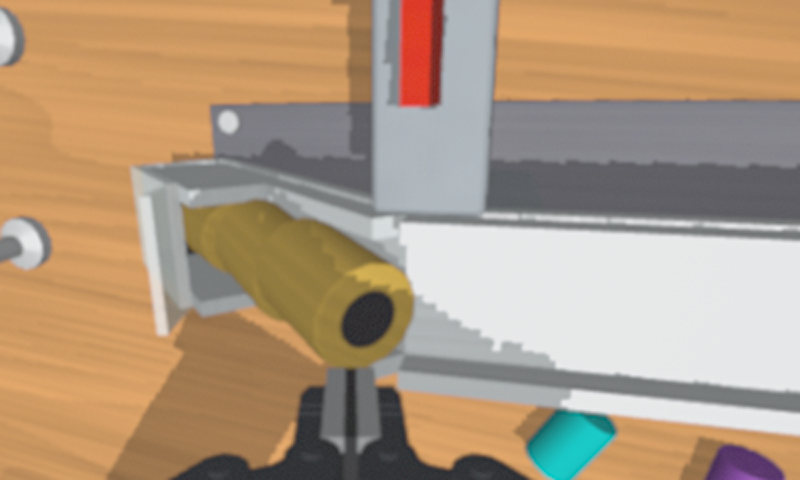

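play_rows(targets=[1,0,0,0,0,0,1,0,0,0,0,0,1,0,0,0,0,0,1,0,0,0,0,0,0,0,0,0,0,0])

```text
clock: 18.9
tcp_pos: [0.5252, -0.0082, 0.202]
eef_rot: [-0.13, 0.991, 0.045, -0.008]
force: [-7.0, -4.5, 9.2]
width: -0.001
```

```bash
python3 z.py 23
```

```text
t 18.9 tcp loc [-24.7461   6.6003 202.0238] tip loc [-24.7906  11.4974 183.6658] F loc [-7.3993 -3.7753  9.2045] w -0.0007265103315803462
z [-0.0023  0.2577 -0.9662] y [-0.0062 -0.9662 -0.2577] j [-0.3398  0.0374  1.8962  0.242   1.3292  1.0687]
```

View pics/w23z.png

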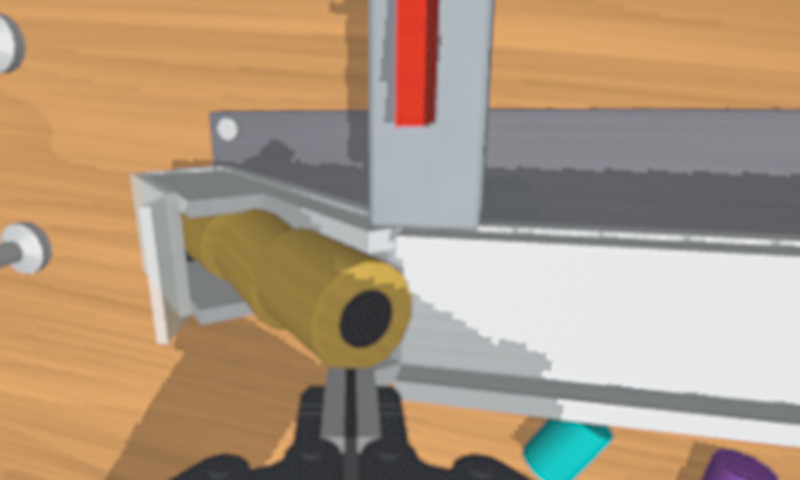

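```bash
cat > rot.py <<'E'
import sys
from h import *
np.set_printoptions(precision=2,suppress=True)
p=np.load('p.npy')
def tgt(tilt,yawx='x'):
    t=np.radians(tilt); z=np.array([0,np.sin(t),-np.cos(t)])
    if yawx=='x': y=np.array([1.,0,0]); x=np.cross(y,z)
    else: x=np.array([1.,0,0]); y=np.cross(z,x)
    L=np.stack([x,y,z],1)
    return R.from_rotvec([0,0,p[2]])*R.from_matrix(L)
if __name__=='__main__':
    s=robot.state(); cur=R.from_quat(np.roll(s['eef_rot'],-1))
    rv=np.degrees((tgt(float(sys.argv[1]),sys.argv[2])*cur.inv()).as_rotvec()); n=int(sys.argv[3])
    print(rv,np.linalg.norm(rv),rv/n)
E
python3 rot.py -20 x 10
```

```text
[-27.44   1.31  91.42] 95.45704643997294 [-2.74  0.13  9.14]
```

play_rows(targets=[-6,0,12,-2.74,0.13,9.14,-2,0,20,-2.74,0.13,9.14,0,0,20,-2.74,0.13,9.14,5,5,0,-2.74,0.13,9.14,5,5,0,-2.74,0.13,9.14])

```text
clock: 19.58
tcp_pos: [0.5278, 0.003, 0.2528]
eef_rot: [-0.001, 0.903, 0.425, -0.068]
force: [-0.2, 0.4, -0.0]
width: -0.002
```

play_rows(targets=[6,6,0,-2.74,0.13,9.14,6,6,0,-2.74,0.13,9.14,6,6,0,-2.74,0.13,9.14,0,0,0,-2.74,0.13,9.14,0,0,0,-2.74,0.13,9.14], grip=0.1)

```text
clock: 20.2
tcp_pos: [0.5454, 0.0213, 0.2522]
eef_rot: [0.128, 0.66, 0.731, -0.117]
force: [-0.0, 1.1, -0.6]
width: 0.544
```

```bash
python3 st.py 24 wrist
```

```text
t 20.2 tcp loc [ -1.7911  34.0069 252.2099] tip loc [ -1.788   27.519  234.3519] F loc [ 0.1076  1.1321 -0.5629] w 0.5439794256878828
z [ 0.0002 -0.3415 -0.9399] y [ 1.      0.0046 -0.0015] j [-0.0212  0.0161  1.8331 -0.363   1.2695 -0.017 ]
```

View pics/wrist24.png

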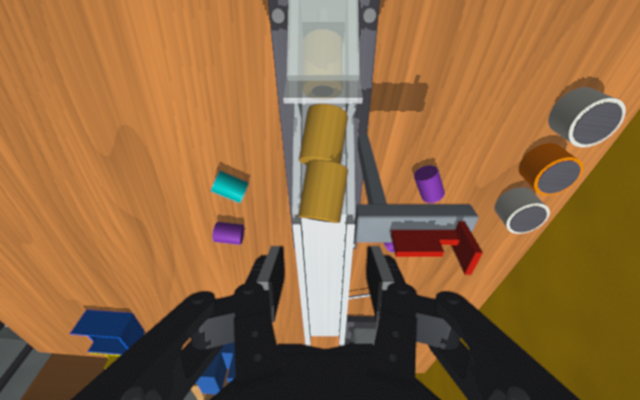

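```bash
python3 - <<'E'
from h import *
im=cv2.imread('pics/wrist24.png')[10:240,250:400]
cv2.imwrite('pics/w24z.png',cv2.resize(np.clip((im/255.)**.8*255,0,255).astype('uint8'),None,fx=2.6*1.0,fy=2.6,interpolation=cv2.INTER_CUBIC))
E
```

```text
(no output)
```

View pics/w24z.png

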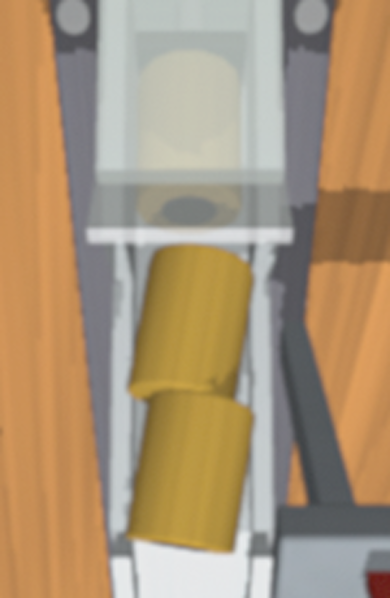

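```bash
python3 - <<'E'
from tri import *
c=robot.camera('wrist')
k=.70711
def onch(uv,z):
    o,d=ray(c,uv); o=chute(loc(o)); d2=chute(loc(c2w(c,[0,0,0])+d))-chute(loc(c2w(c,[0,0,0])))
    return o+d2*(z-o[2])/d2[2]
f=lambda u,v:(u/2.6+250,v/2.6+10)
for nm,u in dict(b2rl=(130,390),b2rr=(232,395),b3rl=(130,540),b3rr=(232,550),b3nr=(252,410),b3nl=(150,395),b2nr=(250,262),b2nl=(155,250),crestL=(133,545),crestR=(250,545),tubeL=(88,235),b1rear=(188,210)).items():
    print(nm,[onch(f(*u),z) for z in (0,17,25)])
print('flare',onch(f(88,235),58),onch(f(290,235),58))
E
python3 rot.py -35 x 2
```

```text
b2rl [array([-23.8,  47.4,   0. ]), array([-22.3,  42.8,  17. ]), array([-21.6,  40.7,  25. ])]
b2rr [array([10.1, 46. ,  0. ]), array([ 9.2, 41.5, 17. ]), array([ 8.7, 39.4, 25. ])]
b3rl [array([-22.9,  -2.5,   0. ]), array([-21.5,  -3.5,  17. ]), array([-20.8,  -3.9,  25. ])]
b3rr [array([10.2, -5.5,  0. ]), array([ 9.3, -6.2, 17. ]), array([ 8.8, -6.6, 25. ])]
b3nr [array([16.8, 40.9,  0. ]), array([15.4, 36.8, 17. ]), array([14.7, 34.9, 25. ])]
b3nl [array([-17.1,  45.7,   0. ]), array([-16.1,  41.3,  17. ]), array([-15.6,  39.2,  25. ])]
b2nr [array([16.2, 92.5, -0. ]), array([14.8, 84.7, 17. ]), array([14.2, 81. , 25. ])]
b2nl [array([-16.2,  96.5,   0. ]), array([-15.3,  88.4,  17. ]), array([-14.8,  84.5,  25. ])]
crestL [array([-21.9,  -4.2,   0. ]), array([-20.5,  -5. ,  17. ]), array([-19.9,  -5.3,  25. ])]
crestR [array([16.1, -3.8,  0. ]), array([14.7, -4.7, 17. ]), array([14. , -5.1, 25. ])]
tubeL [array([-39.3, 101.8,   0. ]), array([-36.6,  93.2,  17. ]), array([-35.4,  89.2,  25. ])]
b1rear [array([ -5.1, 111.2,   0. ]), array([ -4.9, 102. ,  17. ]), array([-4.9, 97.6, 25. ])]
flare [-30.2  72.7  58. ] [21.8 73.2 58. ]
[-15.05  -1.57   0.02] 15.126589844495808 [-7.52 -0.78  0.01]
```

play_rows(targets=[-1.6,10.3,-10,-7.5,-0.8,0,-1.6,10.2,-20,-7.5,-0.8,0,0,0,-25,0,0,0,0,0,-20,0,0,0,0,0,-10,0,0,0])

```text
clock: 20.92
tcp_pos: [0.5417, 0.0408, 0.1665]
eef_rot: [0.222, 0.643, 0.705, -0.202]
force: [-0.3, 0.1, 0.4]
width: 0.548
```

```bash
python3 z.py 25
```

```text
t 20.925 tcp loc [ -3.6235  53.792  166.482 ] tip loc [ -3.6493  42.898  150.9154] F loc [-0.2645  0.1495  0.4248] w 0.5483197267929195
z [-0.0014 -0.5734 -0.8193] y [ 1.     -0.0033  0.0007] j [ 0.1161  0.1818  1.8813 -0.6669  1.1856  0.3165]
```

View pics/wrist25.png

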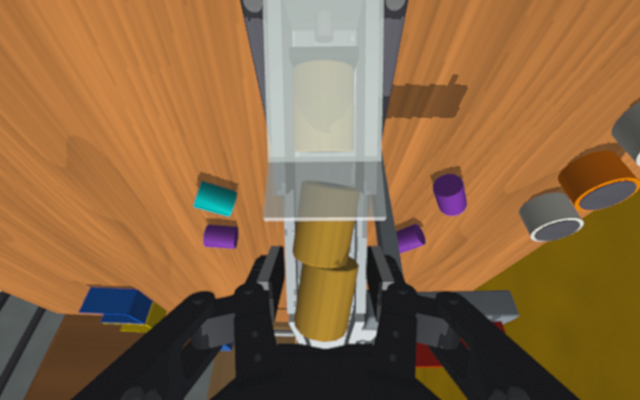

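play_rows(targets=[0,0.5,-5,0,0,0,0,0.5,-4,0,0,0,2,0.2,0,0,0,0,1.5,0,0,0,0,0,1,0,0,0,0,0])

```text
clock: 21.6
tcp_pos: [0.5462, 0.0423, 0.159]
eef_rot: [0.223, 0.642, 0.705, -0.202]
force: [-2.4, 0.1, 1.6]
width: 0.551
```

```bash
python3 z.py 26
```

```text
t 21.6 tcp loc [  1.0092  54.8266 158.9504] tip loc [  0.996   43.918  143.3939] F loc [-2.4264  0.3599  1.6041] w 0.5511575916550817
z [-0.0007 -0.5741 -0.8188] y [ 1.     -0.0022  0.0007] j [ 0.1181  0.2035  1.8723 -0.6709  1.1764  0.3261]
```

View pics/w26z.png

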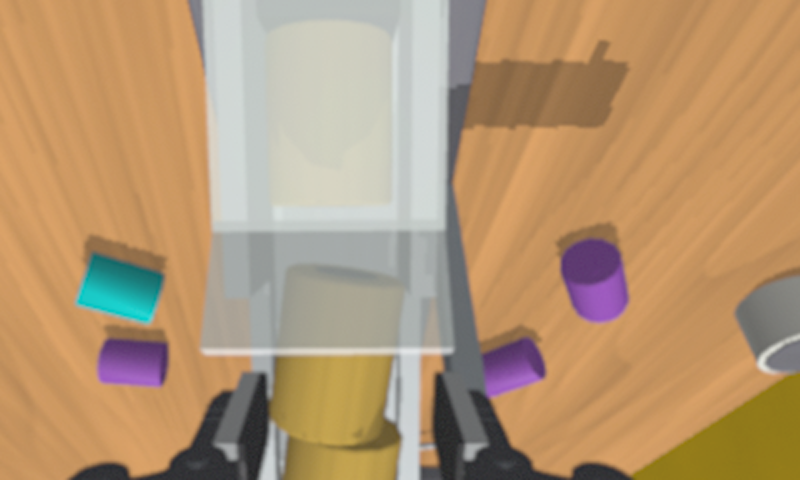

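Left finger now touches bushing 2's rear (image ~(270,410)). Nudging on.

play_rows(targets=[1,0.1,0,0,0,0,1,0.1,0,0,0,0,1,0.1,0,0,0,0,0,0,0,0,0,0,0,0,0,0,0,0])

```text
clock: 22.28
tcp_pos: [0.5495, 0.0427, 0.1587]
eef_rot: [0.223, 0.642, 0.705, -0.202]
force: [-1.6, -1.5, 1.2]
width: 0.55
```

```bash
python3 z.py 27
```

```text
t 22.275 tcp loc [  4.3258  54.9733 158.6972] tip loc [  4.3383  44.0723 143.1354] F loc [-1.7752 -1.3613  1.1612] w 0.5496207401313358
z [ 0.0007 -0.5737 -0.819 ] y [ 1.     -0.0013  0.0017] j [ 0.1181  0.2101  1.8649 -0.6707  1.1756  0.3253]
```

View pics/w27z.png

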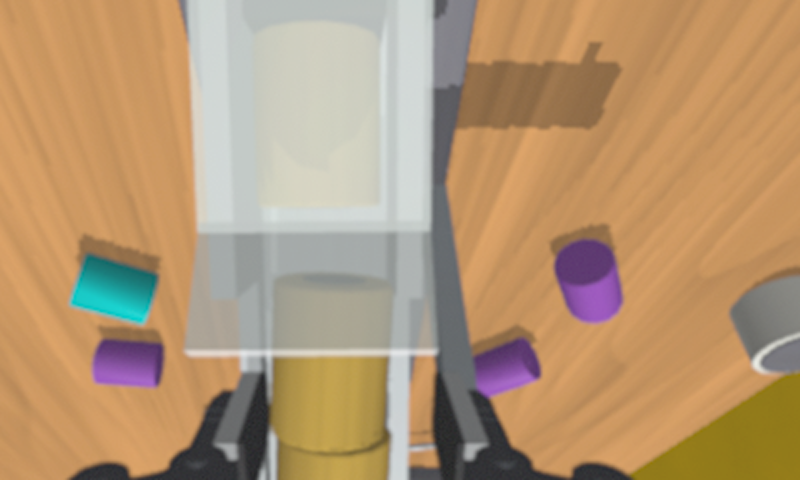

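play_rows(targets=[-2,0,0,0,0,0,-3,0,0,0,0,0,-2.5,0,0,0,0,0,0,0,0,0,0,0,0,0,0,0,0,0])

```text
clock: 22.95
tcp_pos: [0.542, 0.0427, 0.1588]
eef_rot: [0.223, 0.642, 0.705, -0.202]
force: [0.6, -0.3, -0.3]
width: 0.548
```

```bash
python3 z.py 28
```

```text
t 22.95 tcp loc [ -3.1739  55.6987 158.771 ] tip loc [ -3.162   44.7972 143.2096] F loc [ 0.5751 -0.4007 -0.311 ] w 0.5482291067851744
z [ 0.0006 -0.5738 -0.819 ] y [ 1.     -0.0013  0.0017] j [ 0.1198  0.1945  1.8831 -0.6711  1.1744  0.3284]
```

View pics/w28z.png

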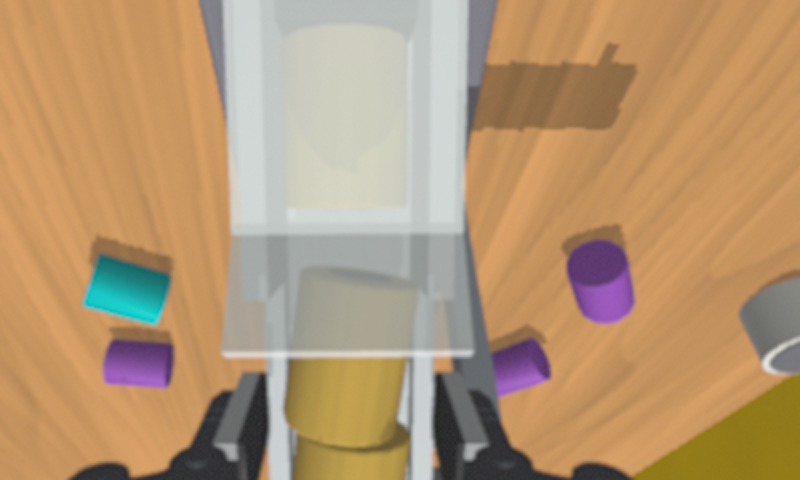

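play_rows(targets=[4,0,0,0,0,0,3,0,0,0,0,0,0.2,1.4,-1.4,0,0,0,0.2,1.4,-1.4,0,0,0,0,1.4,-1.4,0,0,0])

```text
clock: 23.62
tcp_pos: [0.5492, 0.047, 0.1543]
eef_rot: [0.223, 0.642, 0.705, -0.202]
force: [-1.0, -0.3, 1.2]
width: 0.549
```

play_rows(targets=[-0.1,1.4,-1.4,0,0,0,-0.1,1.4,-1.4,0,0,0,0,0,0,0,0,0,0,0,0,0,0,0,0,0,0,0,0,0])

```text
clock: 24.25
tcp_pos: [0.5492, 0.0498, 0.1517]
eef_rot: [0.223, 0.642, 0.705, -0.202]
force: [-1.4, 0.2, -0.1]
width: 0.551
```

```bash
python3 z.py 29
```

```text
t 24.25 tcp loc [  4.6541  62.0186 151.7075] tip loc [  4.6655  51.1203 136.1438] F loc [-1.4226  0.3085 -0.1447] w 0.55079433349517
z [ 0.0006 -0.5736 -0.8191] y [ 1.     -0.0014  0.0017] j [ 0.1307  0.2248  1.8623 -0.6711  1.1729  0.3428]
```

View pics/w29z.png

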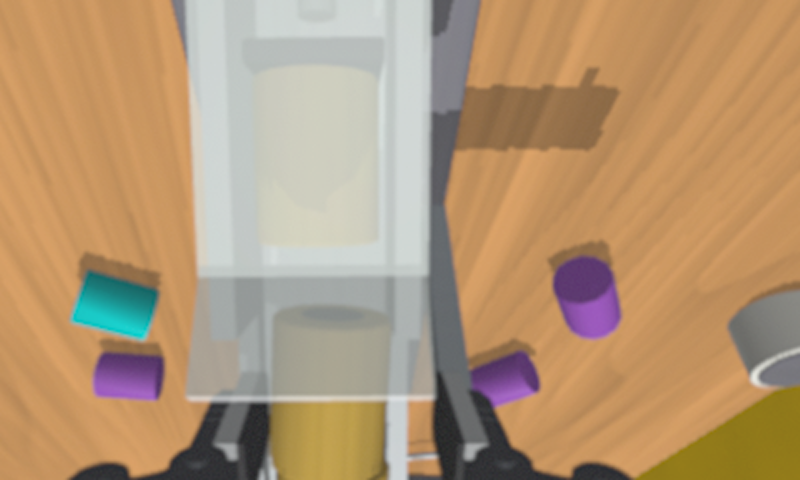

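play_rows(targets=[-2,0,0,0,0,0,-2,0,0,0,0,0,-2,0,0,0,0,0,-1.6,0,0,0,0,0,0,0,0,0,0,0], grip=-0.14)

```text
clock: 24.92
tcp_pos: [0.5416, 0.0497, 0.1518]
eef_rot: [0.223, 0.642, 0.705, -0.202]
force: [-0.7, 1.1, 0.5]
width: 0.43
```

```bash
python3 z.py 30
```

```text
t 24.925 tcp loc [ -2.8689  62.701  151.8103] tip loc [ -2.8529  51.7995 136.2489] F loc [-0.5611  1.1311  0.4979] w 0.4297434500332901
z [ 0.0008 -0.5738 -0.819 ] y [ 1.     -0.0012  0.0019] j [ 0.1325  0.2093  1.8807 -0.6718  1.1715  0.3462]
```

View pics/w30z.png

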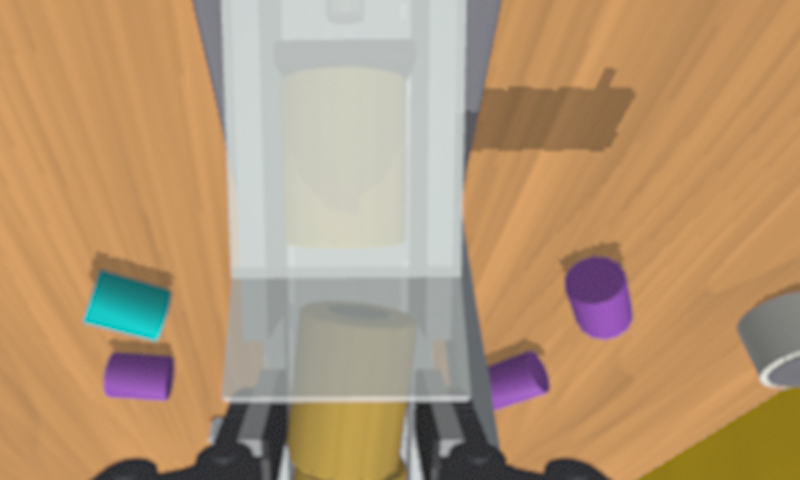

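play_rows(targets=[3,0,0,0,0,0,-3.5,0,0,0,0,0,4,0,0,0,0,0,-3.5,0,0,0,0,0,1,0,0,0,0,0], grip=-0.165)

```text
clock: 25.6
tcp_pos: [0.5423, 0.0497, 0.1516]
eef_rot: [0.223, 0.642, 0.705, -0.202]
force: [-2.3, -0.4, 1.4]
width: 0.417
```

```bash
python3 z.py 31
```

```text
t 25.6 tcp loc [ -2.2015  62.6464 151.646 ] tip loc [ -2.1992  51.7446 136.0848] F loc [-2.2819 -0.1338  1.3908] w 0.4167925438082063
z [ 0.0001 -0.5738 -0.819 ] y [ 1.     -0.0014  0.0011] j [ 0.1324  0.2112  1.8787 -0.6715  1.1721  0.3457]
```

View pics/w31z.png

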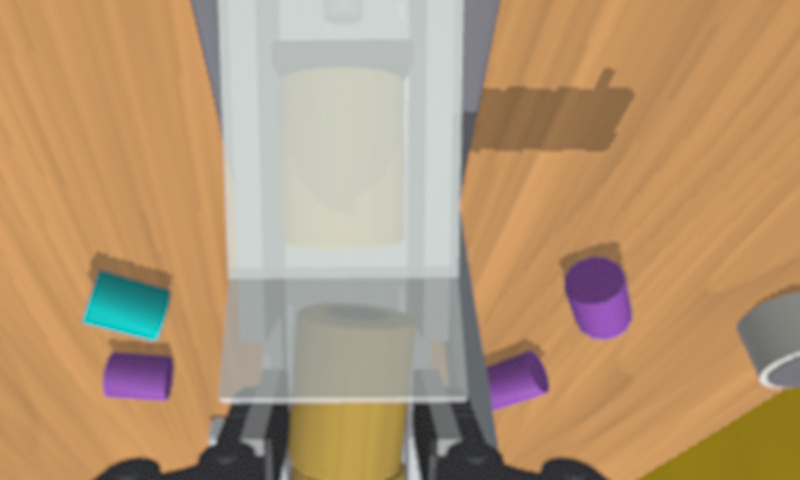

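play_rows(targets=[-1.2,1.8,-1.8,0,0,0,-1.2,1.8,-1.8,0,0,0,-1.5,0,0,0,0,0,-1.5,0,0,0,0,0,0,0,0,0,0,0], grip=-0.14)

```text
clock: 26.28
tcp_pos: [0.5371, 0.0535, 0.1481]
eef_rot: [0.223, 0.642, 0.705, -0.202]
force: [1.0, 1.9, -0.9]
width: 0.43
```

```bash
python3 z.py 32
```

```text
t 26.275 tcp loc [ -7.0628  66.8456 148.0594] tip loc [ -7.0515  55.9488 132.4947] F loc [ 1.2016  1.7745 -0.8715] w 0.43029856550271306
z [ 0.0006 -0.5735 -0.8192] y [ 1.     -0.0012  0.0016] j [ 0.1403  0.2086  1.8896 -0.6719  1.1694  0.3571]
```

View pics/w32z.png

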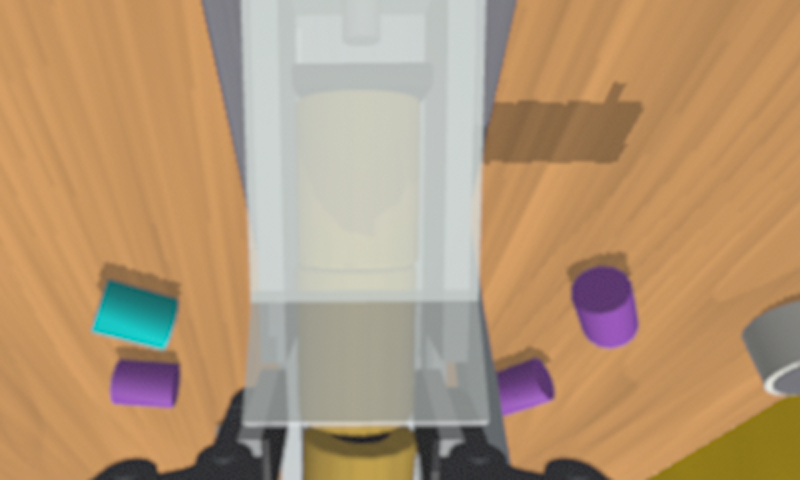

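play_rows(targets=[2,0,0,0,0,0,2,0,0,0,0,0,0,0,0,0,0,0,0,-2,10,0,0,0,0,-3,15,0,0,0], grip=0.1)

```text
clock: 26.95
tcp_pos: [0.541, 0.0481, 0.1738]
eef_rot: [0.223, 0.642, 0.705, -0.202]
force: [0.1, 0.5, 1.0]
width: 0.551
```

```bash
python3 z.py 33
```

```text
t 26.95 tcp loc [ -3.6806  61.1375 173.7663] tip loc [ -3.6837  50.233  158.207 ] F loc [0.111  0.5226 1.0282] w 0.5514577297214112
z [-0.0002 -0.5739 -0.8189] y [ 1.     -0.0014  0.0008] j [ 0.1298  0.1742  1.8749 -0.662   1.2031  0.3163]
```

View pics/wrist33.png

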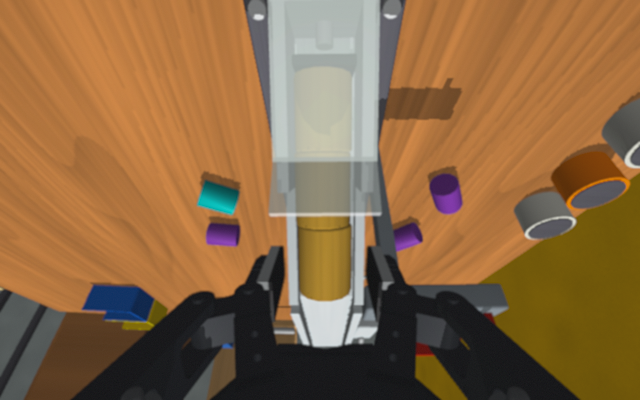

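```bash
python3 rot.py 15 y 10
```

```text
[ 40.65 -12.05 -90.78] 100.18766156259576 [ 4.06 -1.21 -9.08]
```

play_rows(targets=[0,0,25,0,0,0,0.8,-5,30,4.06,-1.2,-9.08,0.8,-9,25,4.06,-1.2,-9.08,0.8,-9,0,4.06,-1.2,-9.08,0.8,-9,0,4.06,-1.2,-9.08], grip=-1)

```text
clock: 27.62
tcp_pos: [0.545, 0.0162, 0.2556]
eef_rot: [0.086, 0.863, 0.48, -0.133]
force: [0.6, -0.1, -0.1]
width: 0.001
```

play_rows(targets=[0.8,-9,0,4.06,-1.2,-9.08,0.8,-9,0,4.06,-1.2,-9.08,0.8,-9,0,4.06,-1.2,-9.08,0.8,-9,0,4.06,-1.2,-9.08,0.8,-9,0,4.06,-1.2,-9.08])

```text
clock: 28.25
tcp_pos: [0.5488, -0.0292, 0.2551]
eef_rot: [-0.097, 0.987, 0.123, -0.027]
force: [0.6, -0.6, -0.1]
width: -0.001
```

```bash
python3 rot.py 15 y 1; python3 st.py 34
```

```text
[ 3.77 -1.05 -8.96] 9.776973027193677 [ 3.77 -1.05 -8.96]
t 28.25 tcp loc [ -3.2661 -16.5156 255.0891] tip loc [ -4.3915 -12.8681 236.4765] F loc [ 0.5447 -0.6781 -0.0537] w -0.0007590626013951171
z [-0.0592  0.192  -0.9796] y [ 0.146  -0.9691 -0.1987] j [-0.3259  0.0632  1.7615  0.1526  1.4528  0.9682]
```

play_rows(targets=[0.2,0,-10,3.8,-1,-9,0,0,-15,0,0,0,0,0,-15,0,0,0,0,0,0,0,0,0,0,0,0,0,0,0])

```text
clock: 28.88
tcp_pos: [0.5488, -0.0283, 0.2133]
eef_rot: [-0.13, 0.99, 0.05, -0.008]
force: [-0.0, 0.9, 0.5]
width: 0.001
```

```bash
python3 z.py 35; python3 - <<'E'
from tri import *
c=robot.camera('wrist'); s=robot.state(); m=R.from_quat(np.roll(s['eef_rot'],-1)).as_matrix()
print('tip px',proj(c,s['tcp_pos']+.019*m[:,2]))
def wl(L):
    L=np.array(L)/1000;cc,s=np.cos(p[2]),np.sin(p[2]); return [p[0]+cc*L[0]-s*L[1],p[1]+s*L[0]+cc*L[1],L[2]]
k=.70711
for y in (0,10,15,20): print(y,proj(c,wl((-3,(y+17)*k,165+(17-y)*k))), proj(c,wl((-3,(y+34)*k,165+(34-y)*k))))
E
```

```text
t 28.875 tcp loc [ -3.1815 -15.6318 213.3299] tip loc [ -3.2751 -10.7261 194.9744] F loc [0.0544 0.9028 0.5446] w 0.0013151053497617818
z [-0.0049  0.2582 -0.9661] y [ 0.004  -0.9661 -0.2582] j [-0.3595  0.0877  1.8212  0.2371  1.36    1.0462]
tip px [[325.4 257.3]]
0 [[299.3 238.9]] [[275.2 244.7]]
10 [[293.2 233.3]] [[269.9 238.6]]
15 [[290.4 230.7]] [[267.5 235.8]]
20 [[287.7 228.2]] [[265.1 233. ]]
```

View pics/wrist35.png

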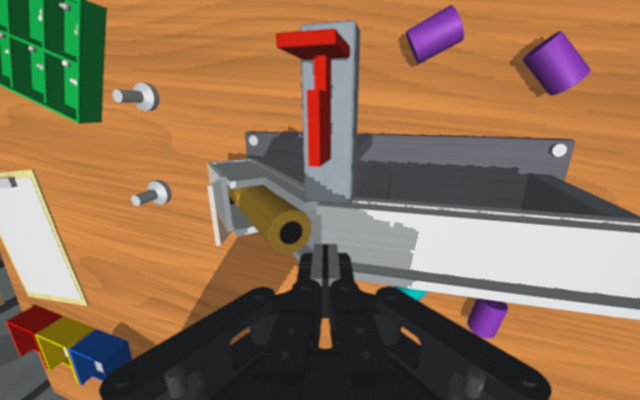

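play_rows(targets=[-0.4,4.2,-4.2,0,0,0,-0.4,4.2,-4.2,0,0,0,-0.4,4.2,-4.2,0,0,0,-0.4,4.2,-4.2,0,0,0,-0.3,2.8,-2.8,0,0,0])

```text
clock: 29.6
tcp_pos: [0.5464, -0.0087, 0.193]
eef_rot: [-0.13, 0.99, 0.049, -0.009]
force: [0.3, 0.4, -0.1]
width: 0.004
```

play_rows(targets=[-0.2,1.4,-1.4,0,0,0,-0.1,1.4,-1.4,0,0,0,-0.1,1.4,-1.4,0,0,0,-0.1,1,-1,0,0,0,-0.1,0.7,-0.7,0,0,0])

```text
clock: 30.22
tcp_pos: [0.546, -0.0032, 0.1876]
eef_rot: [-0.13, 0.99, 0.049, -0.008]
force: [-0.8, 0.6, 0.6]
width: -0.002
```

```bash
python3 z.py 36
```

```text
t 30.225 tcp loc [ -3.5623   9.6119 187.5575] tip loc [ -3.6519  14.5238 169.2036] F loc [-0.6968  0.659   0.5886] w -0.0015044344727969733
z [-0.0047  0.2585 -0.966 ] y [ 0.0023 -0.966  -0.2585] j [-0.3182  0.1038  1.8546  0.246   1.3027  1.0742]
```

View pics/w36z.png

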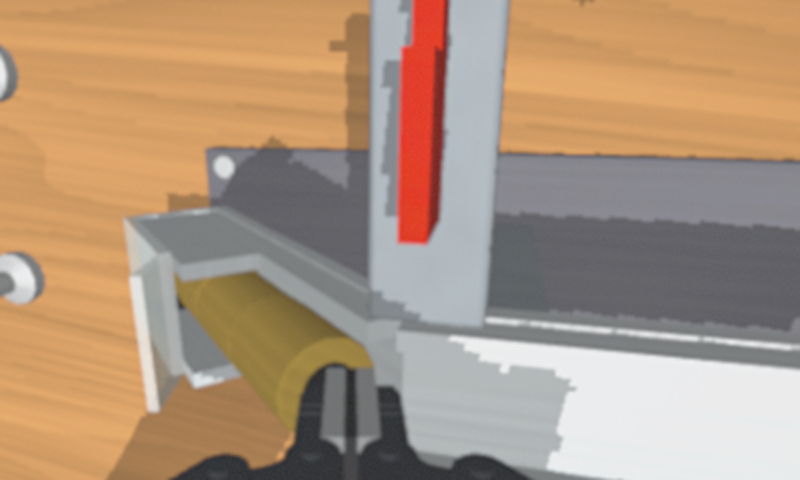

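play_rows(targets=[-0.1,0.7,-0.7,0,0,0,-0.1,0.7,-0.7,0,0,0,-0.1,0.7,-0.7,0,0,0,0,0.7,-0.7,0,0,0,-0.1,0.7,-0.7,0,0,0])

```text
clock: 30.9
tcp_pos: [0.5462, -0.0003, 0.1848]
eef_rot: [-0.129, 0.99, 0.049, -0.008]
force: [0.4, -3.8, 3.2]
width: 0.002
```

```bash
python3 st.py 37
```

```text
t 30.9 tcp loc [ -3.0993  12.4559 184.8235] tip loc [ -3.1617  17.3384 166.4617] F loc [ 0.0384 -3.7954  3.2121] w 0.002115295357861005
z [-0.0033  0.257  -0.9664] y [ 0.0025 -0.9664 -0.257 ] j [-0.3127  0.1058  1.8577  0.2462  1.2946  1.078 ]
```

play_rows(targets=[-0.1,0.7,-0.7,0,0,0,-0.1,0.7,-0.7,0,0,0,0,0.7,-0.7,0,0,0,-0.1,0.7,-0.7,0,0,0,-0.1,0.7,-0.7,0,0,0])

```text
clock: 31.52
tcp_pos: [0.5452, 0.0039, 0.1805]
eef_rot: [-0.13, 0.99, 0.049, -0.008]
force: [-0.7, -3.8, 4.9]
width: 0.001
```

```bash
python3 st.py 38
```

```text
t 31.525 tcp loc [ -3.6729  16.6867 180.5322] tip loc [ -3.7614  21.5978 162.1781] F loc [-1.0944 -3.734   4.8677] w 0.0011366833135028386
z [-0.0047  0.2585 -0.966 ] y [ 0.0023 -0.966  -0.2585] j [-0.3064  0.1091  1.8629  0.2484  1.2868  1.0818]
```

play_rows(targets=[-0.1,0.7,-0.7,0,0,0,-0.1,0.7,-0.7,0,0,0,0,0.7,-0.7,0,0,0,-0.1,0.7,-0.7,0,0,0,0,0,0,0,0,0])

```text
clock: 32.15
tcp_pos: [0.5455, 0.0059, 0.1786]
eef_rot: [-0.129, 0.99, 0.049, -0.008]
force: [-0.2, -6.7, 6.2]
width: -0.003
```

```bash
python3 st.py 39
```

```text
t 32.15 tcp loc [ -3.1664  18.6971 178.6311] tip loc [ -3.2289  23.5757 160.2683] F loc [-0.8074 -6.681   6.2383] w -0.0026190453834484006
z [-0.0033  0.2568 -0.9665] y [ 0.0027 -0.9665 -0.2568] j [-0.3021  0.1107  1.8647  0.2483  1.2805  1.0847]
```

play_rows(targets=[-0.1,0.7,-0.7,0,0,0,0,0.7,-0.7,0,0,0,-0.1,0.5,-0.5,0,0,0,0,0,0,0,0,0,0,0,0,0,0,0])

```text
clock: 32.78
tcp_pos: [0.5467, 0.0063, 0.1785]
eef_rot: [-0.128, 0.991, 0.049, -0.006]
force: [-0.2, -10.4, 12.7]
width: -0.0
```

```bash
python3 st.py 40
```

```text
t 32.775 tcp loc [ -1.9812  18.9926 178.5031] tip loc [ -1.9815  23.8098 160.1239] F loc [ -1.1728 -10.293   12.6984] w -1.9931881865232652e-05
z [-0.      0.2535 -0.9673] y [ 0.003  -0.9673 -0.2535] j [-0.3001  0.1111  1.8642  0.247   1.2757  1.0868]
```

play_rows(targets=[0,0.5,-0.5,0,0,0,0,0,0,0,0,0,0,0,0,0,0,0,0,0,0,0,0,0,0,0,0,0,0,0])

```text
clock: 33.4
tcp_pos: [0.547, 0.0064, 0.1784]
eef_rot: [-0.127, 0.991, 0.049, -0.006]
force: [-0.2, -11.4, 12.9]
width: 0.001
```

```bash
python3 z.py 41
```

```text
t 33.4 tcp loc [ -1.6464  19.0917 178.4284] tip loc [ -1.6318  23.8936 160.0453] F loc [ -1.3217 -11.3268  12.943 ] w 0.0007529023759190354
z [ 0.0008  0.2527 -0.9675] y [ 0.0032 -0.9675 -0.2527] j [-0.2995  0.1113  1.864   0.2467  1.2745  1.0874]
```

View pics/w41z.png

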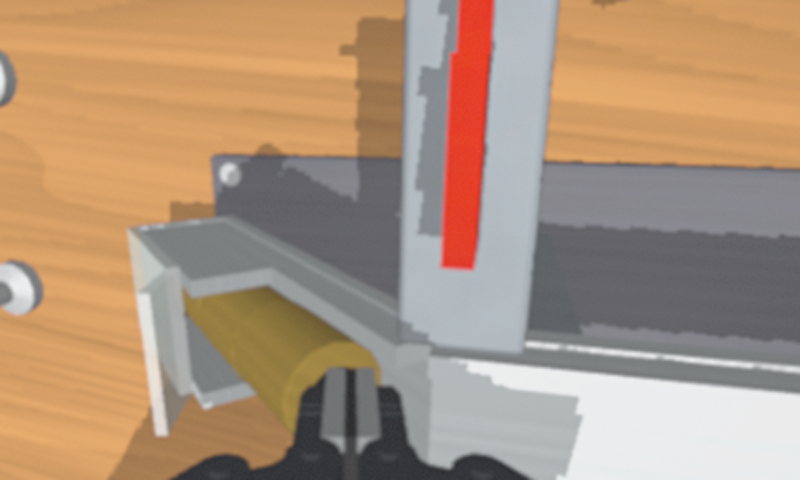

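play_rows(targets=[0.6,-6,6,0,0,0,1.4,-13,15,0,0,0,0,0,40,0,0,0,38,0,13,0,0,0,42,0,0,0,0,0])

```text
clock: 34.08
tcp_pos: [0.6281, -0.0103, 0.2517]
eef_rot: [-0.13, 0.99, 0.049, -0.007]
force: [-0.3, -0.2, -0.5]
width: 0.002
```

play_rows(targets=[42,-2.3,0,0,0,0,0,0,0,0,0,0,0,0,0,0,0,0,0,0,0,0,0,0,0,0,0,0,0,0])

```text
clock: 34.7
tcp_pos: [0.6681, -0.0122, 0.2498]
eef_rot: [-0.13, 0.99, 0.049, -0.008]
force: [0.0, -0.4, 0.5]
width: -0.001
```

```bash
python3 st.py 42 wrist scene side; python3 - <<'E'
from tri import *
for n in('scene','side'):
    c=robot.camera(n)
    for d in robot.look_for(n,'gate_tab'): print(n,d['score'],loc(c2w(c,d['point'])))
a=cv2.imread('pics/scene42.png')[150:260,250:420]; b=cv2.imread('pics/side42.png')[120:220,260:420]
cv2.imwrite('pics/m42.png',np.vstack([cv2.resize(x,None,fx=3,fy=3,interpolation=cv2.INTER_CUBIC)[:290,:480] for x in(a,b)]))
E
```

```text
t 34.7 tcp loc [117.1396 -11.0925 249.8069] tip loc [117.0537  -6.1807 231.453 ] F loc [ 0.0057 -0.4039  0.4553] w -0.0013264231870578984
z [-0.0045  0.2585 -0.966 ] y [ 0.0023 -0.966  -0.2585] j [-0.2739  0.3178  1.4851  0.2438  1.4432  1.1544]
scene 0.61 [109.9 -18.9 190.5]
scene 0.55 [-120.3 -300.6   19. ]
side 0.56 [ 81.4  -9.3 190.6]
```

View pics/m42.png

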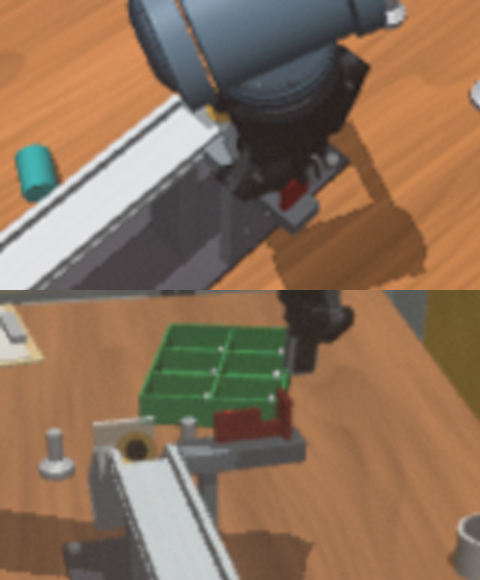

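View pics/wrist42.png

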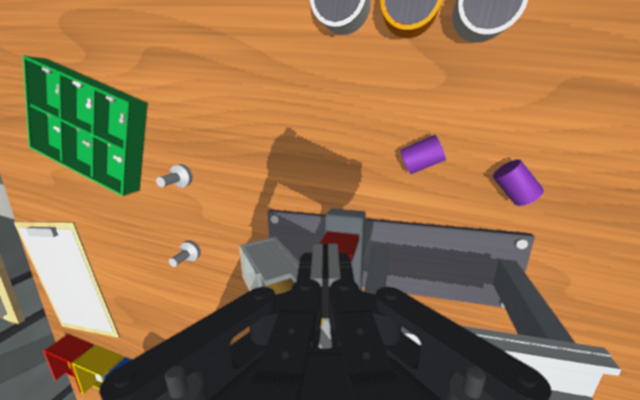

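```bash
python3 - <<'E'
from tri import *
c=robot.camera('wrist')
def wl(L):
    L=np.array(L)/1000;cc,s=np.cos(p[2]),np.sin(p[2]); return [p[0]+cc*L[0]-s*L[1],p[1]+s*L[0]+cc*L[1],L[2]]
for x in (77,83,89): print(x,proj(c,[wl((x,-20,212.5)),wl((x,6,212.5)),wl((x,-20,178.5)),wl((x,6,178.5))]).round().tolist())
im=cv2.cvtColor(c['image'],cv2.COLOR_RGB2BGR)[190:290,270:420]
cv2.imwrite('pics/w43.png',cv2.resize(im,None,fx=5,fy=5,interpolation=cv2.INTER_CUBIC))
E
```

```text
77 [[351.0, 298.0], [315.0, 292.0], [359.0, 272.0], [327.0, 267.0]]
83 [[352.0, 291.0], [315.0, 285.0], [359.0, 265.0], [327.0, 261.0]]
89 [[352.0, 284.0], [315.0, 278.0], [359.0, 258.0], [327.0, 254.0]]
```

View pics/w43.png

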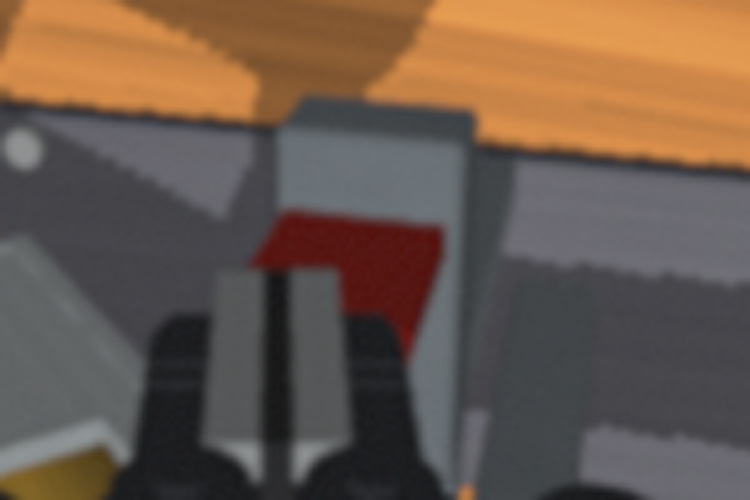

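play_rows(targets=[25,2.4,0,0,0,0,0,0,-14,0,0,0,0,0,-14,0,0,0,0,0,-13,0,0,0,-5,-0.5,0,0,0,0])

```text
clock: 35.72
tcp_pos: [0.6874, -0.0102, 0.2061]
eef_rot: [-0.131, 0.99, 0.049, -0.01]
force: [0.0, -1.0, -0.3]
width: 0.001
```

play_rows(targets=[-6,-0.6,0,0,0,0,-6,-0.6,0,0,0,0,-6,-0.6,0,0,0,0,-6,-0.6,0,0,0,0,-6,-0.6,0,0,0,0])

```text
clock: 36.35
tcp_pos: [0.6588, -0.0135, 0.2091]
eef_rot: [-0.13, 0.99, 0.049, -0.008]
force: [1.3, 0.3, 1.1]
width: 0.001
```

```bash
python3 z.py 44
```

```text
t 36.35 tcp loc [107.7194 -11.4686 209.0709] tip loc [107.6599  -6.5655 190.7145] F loc [1.3646 0.1801 1.0955] w 0.000763801474310123
z [-0.0031  0.2581 -0.9661] y [ 0.0026 -0.9661 -0.2581] j [-0.2796  0.333   1.5428  0.2462  1.3724  1.1308]
```

View pics/wrist44.png

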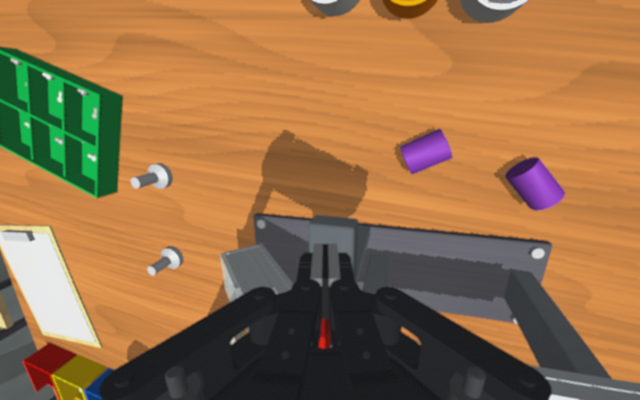

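play_rows(targets=[-9,-0.9,0,0,0,0,-9,-0.9,0,0,0,0,-9,-0.9,0,0,0,0,-9,-0.9,0,0,0,0,-9,-0.9,0,0,0,0])

```text
clock: 37.02
tcp_pos: [0.6131, -0.018, 0.2084]
eef_rot: [-0.13, 0.99, 0.049, -0.008]
force: [2.4, -0.6, 0.7]
width: 0.002
```

play_rows(targets=[-3,-0.3,0,0,0,0,-3,-0.3,0,0,0,0,-3,-0.3,0,0,0,0,-2,-0.2,0,0,0,0,-2,-0.2,0,0,0,0])

```text
clock: 37.65
tcp_pos: [0.6006, -0.0192, 0.2083]
eef_rot: [-0.13, 0.99, 0.049, -0.009]
force: [1.1, -1.1, 0.1]
width: -0.003
```

```bash
python3 st.py 45 side; python3 - <<'E'
from h import *
b=cv2.imread('pics/side45.png')[120:220,260:420]
cv2.imwrite('pics/m45.png',cv2.resize(b,None,fx=4,fy=4,interpolation=cv2.INTER_CUBIC))
E
```

```text
t 37.65 tcp loc [ 49.2399 -11.5639 208.2826] tip loc [ 49.1467  -6.6521 189.9287] F loc [ 1.0222 -1.2343  0.0862] w -0.0032304661997770226
z [-0.0049  0.2585 -0.966 ] y [ 0.0023 -0.966  -0.2585] j [-0.3151  0.2077  1.6967  0.243   1.3546  1.0906]
```

View pics/m45.png

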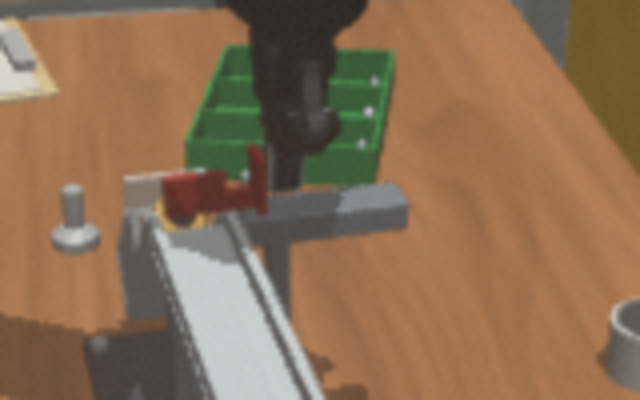

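Nearly across. Pushing gently on to the hard stop.

play_rows(targets=[-1.5,-0.15,0,0,0,0,-1.5,-0.15,0,0,0,0,-1.5,-0.15,0,0,0,0,-1.5,-0.15,0,0,0,0,-1.5,-0.15,0,0,0,0])

```text
clock: 38.33
tcp_pos: [0.5987, -0.0196, 0.2091]
eef_rot: [-0.13, 0.99, 0.048, 0.001]
force: [29.4, 5.8, -13.8]
width: 0.003
```

play_rows(targets=[-1,-0.1,0,0,0,0,-1,-0.1,0,0,0,0,-1,-0.1,0,0,0,0,-1,-0.1,0,0,0,0,-1,-0.1,0,0,0,0])

```text
clock: 38.95
tcp_pos: [0.5981, -0.0197, 0.2097]
eef_rot: [-0.129, 0.99, 0.047, 0.007]
force: [49.1, 9.1, -22.3]
width: -0.002
```

play_rows(targets=[8,0.8,0,0,0,0,12,1.2,0,0,0,0,25,2.5,0,0,0,0,30,3,0,0,0,0,0,0,40,0,0,0])

```text
clock: 39.58
tcp_pos: [0.6619, -0.0122, 0.2435]
eef_rot: [-0.132, 0.99, 0.049, -0.014]
force: [1.0, 0.5, 0.3]
width: 0.001
```

play_rows(targets=[0,0,40,0,0,0,-30,-20,20,0,0,0,-40,-40,0,0,0,0,0,-50,0,0,0,0,0,0,0,0,0,0])

```text
clock: 40.2
tcp_pos: [0.5925, -0.1255, 0.308]
eef_rot: [-0.13, 0.99, 0.047, -0.009]
force: [0.3, 0.6, -0.5]
width: 0.001
```

```bash
python3 st.py 46 wrist side scene; python3 - <<'E'
from h import *
a=cv2.imread('pics/scene46.png')[150:260,250:420]; b=cv2.imread('pics/side46.png')[120:220,260:420]
cv2.imwrite('pics/m46.png',np.vstack([cv2.resize(x,None,fx=3,fy=3,interpolation=cv2.INTER_CUBIC)[:290,:480] for x in(a,b)]))
E
```

```text
t 40.2 tcp loc [  30.9744 -116.6105  308.0425] tip loc [  30.8741 -111.6923  289.6903] F loc [ 0.386   0.5717 -0.4539] w 0.0005772893868637714
z [-0.0053  0.2589 -0.9659] y [-0.0021 -0.9659 -0.2588] j [-0.4812  0.1571  1.5682  0.2157  1.5661  0.978 ]
```

View pics/m46.png

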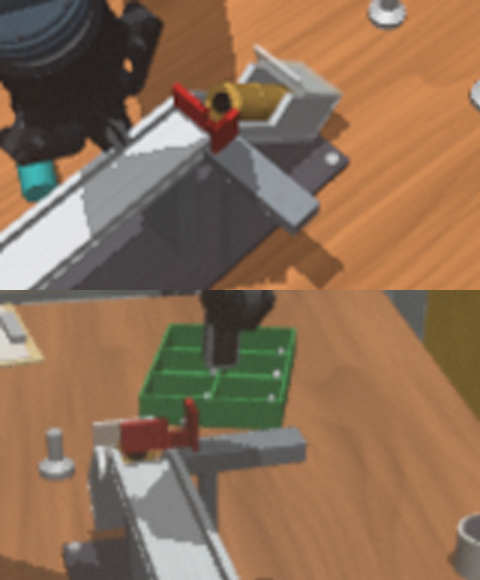

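View pics/wrist46.png

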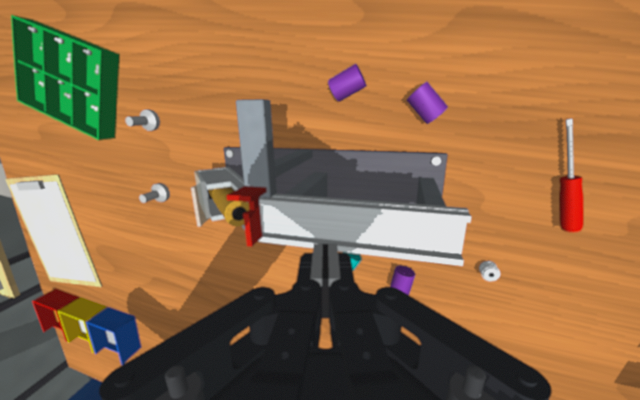

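play_rows(targets=[-30,30,0,0,0,0,-30,40,0,0,0,0,-30,45,0,0,0,0,0,20,-20,0,0,0,0,0,-10,0,0,0])

```text
clock: 40.98
tcp_pos: [0.5024, 0.0142, 0.2776]
eef_rot: [-0.13, 0.99, 0.051, -0.009]
force: [0.7, -1.2, 0.6]
width: -0.001
```

```bash
python3 z.py 47; python3 - <<'E'
from tri import *
c=robot.camera('wrist')
def wl(L):
    L=np.array(L)/1000;cc,s=np.cos(p[2]),np.sin(p[2]); return [p[0]+cc*L[0]-s*L[1],p[1]+s*L[0]+cc*L[1],L[2]]
im=cv2.cvtColor(c['image'],cv2.COLOR_RGB2BGR)
k=.70711
x0,y0=None,None
q=proj(c,wl((-3,60,140)))[0]; x0,y0=int(q[0]-75),int(q[1]-55)
o=cv2.resize(im[max(y0,0):y0+110,x0:x0+150],None,fx=5,fy=5,interpolation=cv2.INTER_CUBIC)
for e,col in ((22,(0,255,0)),(66,(255,0,0)),(110,(0,0,255))):
    P=[wl((-3+17*np.cos(a),(e+17+17*np.sin(a))*k,165+(-e+17+17*np.sin(a))*k)) for a in np.linspace(0,6.28,50)]
    cv2.polylines(o,[((proj(c,P)-[x0,max(y0,0)]+.5)*5).astype(int)],False,col,1)
cv2.imwrite('pics/o47.png',o)
E
```

```text
t 40.975 tcp loc [-45.2846  31.0547 277.6334] tip loc [-45.4133  35.972  259.2812] F loc [ 0.5453 -1.2325  0.6084] w -0.0013560526578969688
z [-0.0068  0.2588 -0.9659] y [ 0.006  -0.9659 -0.2589] j [-0.3122 -0.1004  1.8868  0.2383  1.4703  1.1181]
```

View pics/o47.png

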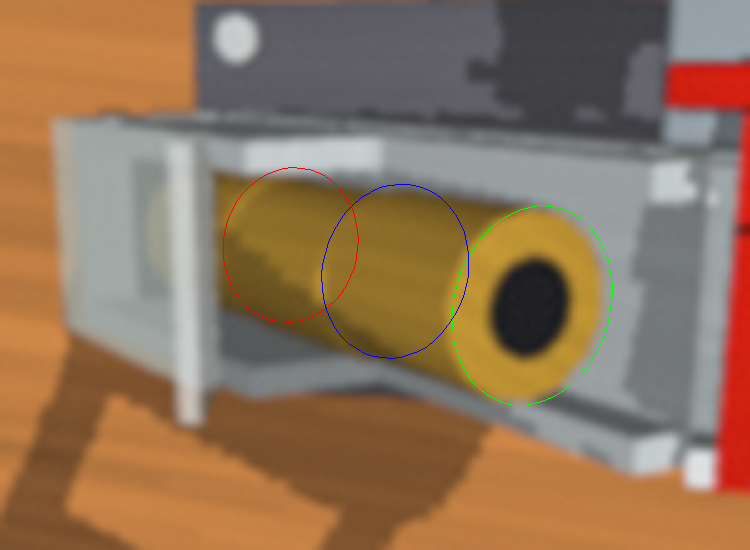

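View pics/wrist47.png

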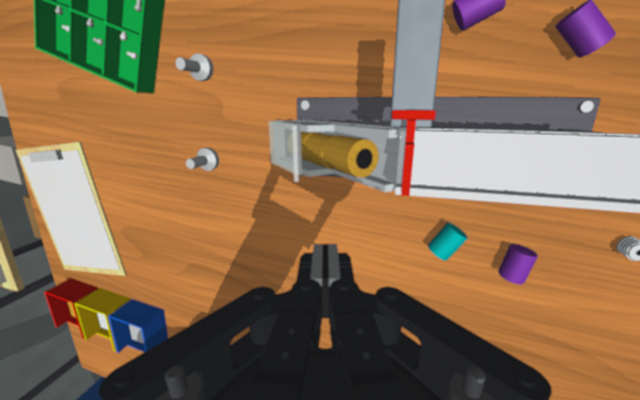

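```bash
python3 -c "
from bench import robot
print(robot.job_done())"
```

```text
the job is handed in; nothing more can be done
None
```

I finished the job and handed it in at about 41 s of the 64 s allowed. All three bushings are in the chute, the column was pressed to the stop and the gate is shut. `job_done()` gave no verdict.

**Jam on the way:** Pushed over the crest, bushings 2 and 3 jammed askew in the chute. Bushing 2's nose seemed to have caught on the tube's wall edge, and a push of about 13 N did not move them. I centred bushing 2 with light sideways nudges of no more than about 2.5 N. Both then slid down onto bushing 1.

**Press:** I pushed on the top bushing along the chute. The column moved about 8–9 mm against roughly 6 N, then came up hard. I held 16–17 N for about 0.6 s.

**Gate:** I pushed the tab until it met its hard stop.

**Last checks:**
- **Column:** The last picture shows it straight. By my overlay the top bushing's end is about 22 mm below the crest, so its centre is about 45 mm down.
- **Gate:** The blade lies across both rails.
- **Robot:** The gripper is closed and clear of everything.
- **Hand tools:** I never touched them, and they look unmoved in the pictures.

**What did not go well or is less sure:**
- I sent one push too many at the gate stop, and the wrist force reached about 55 N. This was fingers on the gate tab, not on a bushing. The wrist limit is 120 N, but I cannot say for certain that it does not count under the 40 N limit on the arm and gripper body.
- My first fit of the magazine's position was about 3 mm off across and a few mm off along the trough. I allowed for the sideways error in the later moves.
- The force on the follower itself cannot be read. I infer that it passed 10 N from the sudden stop and the steady push.

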